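# Wind open the propagator shutter and slide in the sprouting tray

### The job

Turn the flat handwheel counter-clockwise, working round the blue pipe over it, until the shutter's pointer lines up with the marker clamped on the propagator's roof. Then move the small black tray flat along the bench, block-filled end first, through the opening into the propagator until the whole box of the tray is inside and only its bar handle sticks out, and let go of it. Neither the tray nor the robot may touch the propagator or its shutter (only the wheel moves it); do not bump the pipe, and leave the jar, pot and brush alone.

Things in the scene. Friction and masses are not known exactly. Their poses are not given: they have to be found in the camera images.
- chamber: The propagator: fixed grey box with a clear flat roof, 240 (x) x 340 (y) x 124 mm high, no floor (the bench runs through). Origin: on the bench at the middle of the front wall's outer face; +x points into the box. The front wall is 6 mm thick; the back wall's inner face is at x = 234 mm. Shutter and fittings stand up to 14 mm in front of the wall; marker and pointer reach 136 mm height.
- jamb (a point): Foot of the fixed side of the port in the propagator's front wall, on the outer face (propagator's x = 0, y = -150 mm). The port runs from here 140 mm along the propagator's +y, from the bench up to 65 mm. With the shutter open by s, the free opening is from here to s - 5 mm along +y.
- shutter (a joint): Opening of the flat aluminium shutter (150 mm wide, 70 mm high) that slides along the front wall of the propagator towards the propagator's +y: 0 m closed, 0.14 m end stop. It is geared to the handwheel through the bench: 0.022 m per radian of wheel.
- pointer (a point): Tip of the shutter's pointer, a dark steel blade 6 mm wide on a stalk that rises from the shutter to just above the front edge of the roof; it moves with the shutter along the propagator's y.
- mark (a point): Front tip of the marker, a small dark steel clamp (18 mm wide block with a 6 mm wide blade pointing to the front) on the front edge of the propagator's roof; its axes are parallel to the propagator's. The pointer is set when it stands at the same y of the propagator as this tip. The marker is always 95 to 125 mm of shutter travel beyond the closed pointer.
- winder: Fixed round grey pedestal of the handwheel, 130 mm wide foot, 68 mm wide column to 40 mm height. Origin: centre of its underside, on the wheel's axis (vertical). With joint wheel = 0 one of the spokes points along its +x.
- wheel (a joint): Angle of the flat dark steel handwheel, rad: 0 at the start, grows counter-clockwise from above, to 6.3 at most; opens the shutter. Rim 200 mm outside, 164 mm inside diameter; three round spokes 14 mm thick, 120 degrees apart, centre line 70 mm above the bench; hub 38 mm wide, to 93 mm height; open between the spokes. Turns with about 0.25 N m, stays where left.
- pipe: Fixed blue pipe on two thin posts, passing over part of the handwheel. Origin: on the bench within 6 mm of the wheel's axis. The pipe runs along this body's y, 85 mm from the origin along its +x: 320 mm long, 32 mm thick (fittings 40), centre line 150 mm high; nozzles at y = +-60 mm hang to 101 mm height; 22 mm posts with 52 mm feet at y = +-140 mm.
- tray: Loose black plastic sprouting tray, 0.14 kg: a box 70 (x) x 60 (y) x 30 mm high holding four cork-brown plugs (tops at 34 mm), and a straight flat bar handle, 14 mm thick, from x = -35 to x = -155 mm, from 2.5 to 36.5 mm height. Origin: centre of the box's underside; +x points away from the handle.
- tray_grip (a point): A point on the tray's bar handle, 15 mm from its free end and 26 mm above the bench.
- tray_corner_a (a point): Rear left lower corner of the tray's box (x = -35, y = +30 mm), at the handle's end.
- tray_corner_b (a point): Rear right lower corner of the tray's box (x = -35, y = -30 mm), at the handle's end.
- jar: Loose seed jar with a lid, 56 mm wide, 100 mm high, origin under its centre. Leave alone.
- pot: Loose terracotta pot, 80 mm wide, 75 mm high, origin under its centre. Leave alone.
- brush: Loose hand brush lying along its x, 120 mm long. Leave alone.
There are look-alikes about, which are no part of the job. There is more than one size of the tray; the job needs the larger.

How it is judged:
On the way, in this order (a step that is already met when the one before it is completed fails the run):
1. the shutter's pointer stands at the marker, within 4 mm (y of pointer in the frame of mark between -0.004 and 0.004 m), for 0.3 s.
2. the whole box of the tray is past the inner face of the front wall (x of each of tray_corner_a, tray_corner_b in the frame of chamber above 0.006 m), for 0.2 s.
At the end, for the whole second after the job is handed in: The pointer is within 4 mm of the marker along the front wall; both rear corners of the tray's box are past the inner face of the front wall, the end of the handle is still outside, and the tray lies flat and still on the bench (all of step 1 and all of step 2 and x of tray_grip in the frame of chamber below 0 m and angle between tray's own z axis and vertical below 0.08 rad and height (world z) of tray below 0.006 m and linear speed of tray below 0.02 m/s); the robot touches nothing.
It fails at once if the tray touches the propagator or its shutter (over 0.5 N) (contact force between tray and chamber above 0.5 N).
It fails at once if the robot pushes on the propagator or its shutter (over 2 N) (contact force between any of the arm, the fingers and chamber above 2 N).
It fails at once if the robot strikes the blue pipe (over 3 N) (contact force between any of the arm, the fingers and pipe above 3 N).
It fails at once if the tray is lifted more than 25 mm or tipped by more than 20 degrees (height (world z) of tray above 0.025 m or angle between tray's own z axis and vertical above 0.35 rad).
It fails at once if jar, pot or brush moved by more than 15 mm (distance of any of jar, pot, brush from where it was at the start of the episode above 0.015 m).
It also fails if it takes over 72 s, if anything falls off the work surface, if the arm or the gripper's body presses on something with over 40 N, if the wrist force passes 120 N, or if a joint passes its speed limit or range.

### The arm

A 6-joint arm with a two-finger parallel gripper is mounted at the origin on the work surface. World frame = base frame: x ahead of the robot, y to its left, z up, the work surface at z = 0. Lengths are in m, angles in rad, forces in N, time in s.
With the tool pointing down it reaches from about 0.375 to 0.975 m from the base axis. Payload 3.8 kg.
Tool frame: the origin (TCP) lies at the very end of the fingers, on their centre line; the grasp point (between the pads) lies 19 mm behind it; z points along the fingers, y is the direction in which the jaws open and shut (so a half turn about z gives the same grasp; the last joint's range is limited). The gripper opens to 85 mm and grips with 20 to 120 N. Pads are 22 mm wide; open, the fingers measure 114 mm over their backs; the gripper's body (76 mm by 85 mm) begins 54 mm behind the grasp point. The pads swing forward as they close: fully open they stand 13 mm farther back than shut.
Start: joints at [-1.265, 0.264, 1.604, -0, 1.274, -0.037], TCP at [0.227, -0.636, 0.196] pointing down, gripper open.
Joint ranges: [-2.63, 2.63], [-0.94, 2.18], [0.31, 2.57], [-1.31, 4.45], [0, 2.66], [-2.55, 2.55]. Speed limits (rad/s): [2.57, 2.57, 3.14, 3.14, 3.14, 3.14].

### API

Orientations are given as [roll, pitch, yaw] about the fixed x, y, z axes, in that order (R = Rz(yaw) Ry(pitch) Rx(roll)).
In Python, from workcell import r, grab_frame, camera_model, ticket gives the robot as it stands.
- The arm moves only by the tool move_arm, never from a script. Its argument "plan" is a list of rows, each an object with "hand": the finger opening in m, from 0 to 0.0854; "translation": the shift along the tool's x, y, z in m, a list of three; "turn": the turn about the tool's z in degrees. A call has 1 to 20 rows; each row is the pose to reach, as a shift and turn from the pose measured when the call began, along the tool's axes at that moment; what a row does not reach only later rows make up. A row lasts 1/8 s, in which the tool goes at most 62.5 mm and 10.7 degrees, less where a joint would pass 70% of its speed; a pose out of reach is approached as far as the arm can. A call with a gripper value outside its range is refused whole. The fingers move at their own pace and stop on an object; "newtons" is the grip in N (left out, the last holds). Time passes only in rows, so rows that repeat a pose let the fingers close. It gives the time, the measured TCP pose, the force and the opening at its end, in the units of the state.
- r.get_state(): the state, without advancing time (a new reading comes with each control period).
- grab_frame(name): name is "scene" or "side" or "wrist"; returns (picture, depth): 384x512x3 uint8, red, green, blue; 384x512 float32, m along the optical axis (not along the pixel's ray), 0 where there is no reading.
- camera_model(name): a dict with "intrinsics" (3x3 intrinsics, pixels), "origin" and "orientation" of the camera in the world; the wrist camera has in their place "hand_eye" (4x4, takes a point from camera to tool coordinates, whose origin is the TCP and whose axes are the flange's). Camera axes: x right, y down, z forward; pixel columns grow to the right and rows downward; lengths in m; the calibration is good to about 2 mm. A picture is of the moment at which its call begins: read the wrist's pose just before it. camera_model takes no time and is no camera call.
- ticket.close_job(): hands the job in, once; it reports no verdict.
The state is a dict: "clock": time; "joints": joint angles; "joint_vel": joint speeds; "joint_efforts": joint torques, N m; "tcp_pos": TCP position; "ee_rot": TCP orientation; "wrist_force": force on the tool from outside, world axes, zero at the start; "wrist_torque": the same for the moment, N m; "finger_gap": finger opening in m.
Only numpy, scipy, OpenCV 4.12 (cv2) and the standard library are available. Lean on these libraries where they do the work, as an engineer would, in place of code of your own. Each camera call takes 0.05 s, during which the arm holds its last target. There are 200 camera calls.

## Working session

There is one attempt and no reset: what is moved stays moved. The work goes in short steps, Python scripts to look and compute and a tool call to move; the robot and the scene stay as the last step left them, time stands still between calls to the robot, and variables do not carry over. Pictures are saved under pics/ and viewed, about 8 in all and at most 12, crops included, and the job is handed in when it is done.

Besides the shell and the picture viewer there is one more tool, called in YAML: its name, and indented under it one key for each argument. move_arm: Moves the arm, as the interface text tells. Its arguments: {"type":"object","properties":{"plan":{"type":"array"},"newtons":{"type":"number"}},"required":["plan"]}

```bash
mkdir -p pics; ls; cat > h.py <<'E'
import numpy as np, cv2
from workcell import r, grab_frame, camera_model, ticket
from scipy.spatial.transform import Rotation as R
def Rm(o):
    o=np.array(o,float)
    return o if o.shape==(3,3) else (R.from_quat(o).as_matrix() if o.size==4 else R.from_euler('xyz',o).as_matrix())
def cam(name):
    m=camera_model(name)
    K=np.array(m['intrinsics'])
    if name=='wrist':
        s=r.get_state(); H=np.array(m['hand_eye']); Rt=Rm(s['ee_rot'])
        return K,Rt@H[:3,:3],Rt@H[:3,3]+np.array(s['tcp_pos'])
    return K,Rm(m['orientation']),np.array(m['origin'])
def plane(c,u,v,z):
    K,Rc,o=c; d=Rc@np.linalg.solve(K,[u,v,1]); return o+d*(z-o[2])/d[2]
def dpt(c,u,v,D):
    K,Rc,o=c; return o+Rc@np.linalg.solve(K,[u,v,1])*D
def proj(c,p):
    K,Rc,o=c; q=K@(Rc.T@(np.array(p)-o)); return q[:2]/q[2]
def shot(name,f=None):
    c=cam(name); im,d=grab_frame(name)
    if f: cv2.imwrite('pics/'+f,im[:,:,::-1])
    return c,im,d
def save(f,im,d): np.savez('pics/'+f,im=im,d=d)
E
python3 - <<'E'
from h import *
print(r.get_state())
for n in ['scene','side']:
    print(camera_model(n)); c,im,d=shot(n,n+'0.png'); save(n+'0',im,d)
print(camera_model('wrist'))
E
```

```text
pics
{'clock': 0.0, 'joints': array([-1.26489672e+00,  2.64748642e-01,  1.60535041e+00, -2.82483930e-06,
        1.27368568e+00, -3.68936920e-02]), 'joint_vel': array([ 0.00068121, -0.00073198, -0.00057165,  0.00210169,  0.0003338 ,
        0.00022084]), 'joint_efforts': array([ 1.06938460e-03, -5.15110767e+01, -3.67315757e+01, -2.61381274e-04,
        1.30459006e-02,  4.63307856e-06]), 'tcp_pos': array([ 0.22664362, -0.63497368,  0.19507787]), 'ee_rot': array([-3.13940196e+00, -7.81581273e-05,  3.42794041e-01]), 'wrist_force': array([-0.83257909, -0.13458129, -0.08303423]), 'wrist_torque': array([0.00617329, 0.01232842, 0.00714581]), 'finger_gap': 0.08532972689362203}
{'intrinsics': array([[420.93103765,   0.        , 260.04578046],
       [  0.        , 420.93103765, 192.95039132],
       [  0.        ,   0.        ,   1.        ]]), 'origin': array([ 0.8457473 , -0.49416759,  0.95713287]), 'orientation': array([-2.61689911, -0.01172201,  0.6405033 ])}
{'intrinsics': array([[393.03131239,   0.        , 255.56982411],
       [  0.        , 393.03131239, 181.78914166],
       [  0.        ,   0.        ,   1.        ]]), 'origin': array([0.28130207, 0.68575117, 0.53983519]), 'orientation': array([-2.04219454, -0.00761064, -2.79931796])}
{'intrinsics': array([[287.68961563,   0.        , 257.52652158],
       [  0.        , 287.68961563, 196.1775703 ],
       [  0.        ,   0.        ,   1.        ]]), 'hand_eye': array([[ 1.06357885e-03, -9.53272376e-01, -3.02110321e-01,
         7.65567922e-02],
       [ 9.99999185e-01,  1.22741426e-03, -3.52461043e-04,
        -3.02359456e-04],
       [ 7.06805891e-04, -3.02109700e-01,  9.53272904e-01,
        -1.77413813e-01],
       [ 0.00000000e+00,  0.00000000e+00,  0.00000000e+00,
         1.00000000e+00]])}
```

View pics/scene0.png

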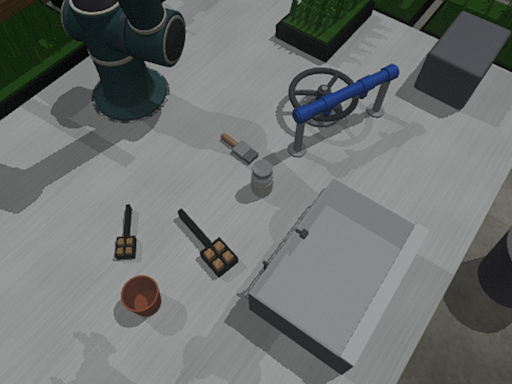

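View pics/side0.png

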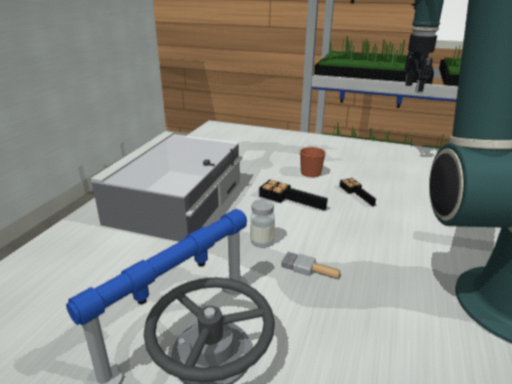

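Scene view: the larger tray is at (215,252), handle end at (180,212). The smaller look-alike is at (125,240), the pot at (141,296), the jar at (262,178), and the brush at (240,148). The wheel hub is at (323,92), the pipe runs from (300,115) to (393,72), and the marker is at (303,233) with the pointer near (265,265).

```bash
python3 - <<'E'
from h import *
z=np.load('pics/scene0.npz'); im,d=z['im'],z['d']; c=cam('scene')
K,Rc,o=c
v,u=np.mgrid[:384,:512]
P=o+((np.stack([(u-K[0,2])/K[0,0],(v-K[1,2])/K[1,1],np.ones_like(u)],-1)*d[...,None])@Rc.T)
np.save('pics/P.npy',P)
def st(n,m):
    q=P[m]; print(n,m.sum(),np.round(np.median(q,0),3),np.round(q.min(0),3),np.round(q.max(0),3))
box=lambda u0,u1,v0,v1:(u>=u0)&(u<u1)&(v>=v0)&(v<v1)&(d>0)
# wheel rim
m=box(280,365,60,135)&(np.abs(P[...,2]-0.075)<0.012)&(im.max(-1)<110)&(im[...,2]<im[...,0]+25)
q=P[m][:,:2]
from scipy.optimize import least_squares
rad=lambda p:np.hypot(q[:,0]-p[0],q[:,1]-p[1])
f0=q.mean(0)
for _ in range(3):
    rr=rad(f0); s=(rr>0.07)&(rr<0.115)
    qq=q[s]; f=least_squares(lambda p:np.hypot(qq[:,0]-p[0],qq[:,1]-p[1])-p[2],[*f0,0.091],loss='soft_l1',f_scale=0.005).x; f0=f[:2]
print('wheel',f,s.sum())
# hub
m=box(305,345,75,110)&(P[...,2]>0.083)&(P[...,2]<0.1)&(im[...,2]<im[...,0]+25); st('hub',m)
# spokes angles
rr=rad(f0); s=(rr>0.03)&(rr<0.078); a=np.degrees(np.arctan2(q[s,1]-f0[1],q[s,0]-f0[0])); h=np.histogram(a%120,24,(0,120)); print(h[0])
# pipe
m=box(285,405,60,130)&(im[...,2].astype(int)>im[...,0]+50)&(P[...,2]>0.12); st('pipe',m)
q=P[m]; t=q[:,:2]-q[:,:2].mean(0); w=np.linalg.svd(t,full_matrices=False)[2][0]; s=t@w; print('dir',w,np.degrees(np.arctan2(w[1],w[0])),s.min(),s.max(),[np.round(q[:,:2].mean(0)+w*k,3) for k in (s.min(),s.max())])
# roof / trays
for n,b in dict(roof=box(250,430,170,370)&(abs(P[...,2]-0.124)<0.01), jar=box(245,280,155,200)&(P[...,2]>.09), pot=box(115,165,270,320)&(P[...,2]>.05), brush=box(215,262,130,165)&(P[...,2]>.01), box_other=box(415,512,10,110)&(P[...,2]>.05)).items():
    st(n,b)
crop=cv2.resize(im[170:330,150:350],None,fx=4,fy=4,interpolation=cv2.INTER_CUBIC)[:600]
cv2.imwrite('pics/cropA.png',crop[:,:,::-1])
E
```

```text
wheel [0.49763389 0.2885585  0.08995038] 938
hub 111 [0.496 0.29  0.088] [0.477 0.275 0.083] [0.512 0.312 0.097]
[ 0  0  0  0  0  0  0  0  0  0  0  0  0  0  1  3  3 24 83 56 11  1  0  0]
pipe 1237 [0.575 0.246 0.165] [0.506 0.107 0.15 ] [0.649 0.406 0.174]
dir [-0.37829425 -0.9256854 ] -112.2280646345382 -0.16556900424977594 0.1506396556805492 [array([0.639, 0.403]), array([0.52 , 0.111])]
roof 17864 [ 0.808 -0.15   0.125] [ 0.67  -0.301  0.114] [0.924 0.046 0.134]
jar 307 [ 0.52  -0.031  0.101] [ 0.495 -0.054  0.09 ] [ 0.543 -0.004  0.105]
pot 528 [ 0.476 -0.428  0.071] [ 0.451 -0.467  0.05 ] [ 0.53  -0.389  0.081]
brush 476 [0.411 0.03  0.02 ] [ 0.329 -0.034  0.01 ] [0.511 0.056 0.104]
box_other 4603 [0.756 0.595 0.139] [0.672 0.536 0.05 ] [0.833 0.782 0.147]
```

View pics/cropA.png

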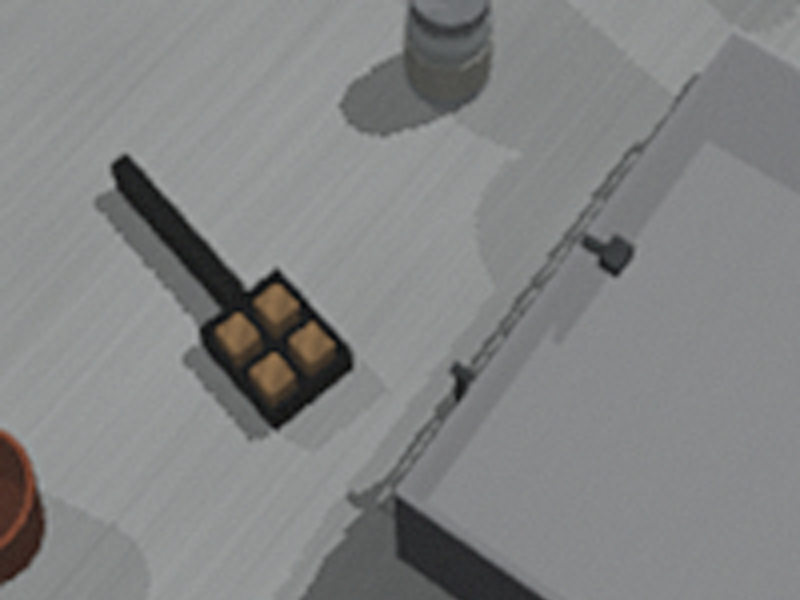

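The crop shows the larger tray (four plugs, box at about (219,257), handle end at (180,212)), the marker tip near (297,230.5) and the pointer near (265,263). The smaller tray at (125,240) is the look-alike. Next I'll fix the chamber frame, the required travel and the tray pose.

```bash
cat >> h.py <<'E'
def tool_rows(wps):
    """world waypoints (x,y,z,yaw_deg) -> shift in current tool axes (m), turn deg"""
    s=r.get_state(); Rt=Rm(s['ee_rot']); p=np.array(s['tcp_pos'])
    yaw0=np.degrees(np.arctan2(Rt[1,0],Rt[0,0]))
    for w in wps:
        t=Rt.T@(np.array(w[:3])-p); dy=(w[3]-yaw0+180)%360-180
        print('[%.3f,%.3f,%.3f] %.0f'%(*t,-dy))
E
python3 - <<'E'
from h import *
z=np.load('pics/scene0.npz'); im,d=z['im'],z['d']; c=cam('scene'); P=np.load('pics/P.npy')
v,u=np.mgrid[:384,:512]
A=plane(c,249.3,293.8,.124); B=plane(c,334.5,178.8,.124); print('corners',A,B,np.linalg.norm(A-B))
m=(u>245)&(u<430)&(v>165)&(v<375)&(abs(P[...,2]-0.125)<0.006)
q=P[m][:,:2].astype(np.float32); hull=cv2.convexHull((q*1000)); print('rect',cv2.minAreaRect(hull), np.round(cv2.boxPoints(cv2.minAreaRect(hull))))
yv=(B-A)[:2]; yv/=np.linalg.norm(yv); xv=np.array([yv[1],-yv[0]]); O=(A+B)[:2]/2
print('O',O,'yaw x',np.degrees(np.arctan2(xv[1],xv[0])))
for n,(a,b) in dict(mark=(296.75,230.5),pt_hi=(265.3,261.),pt_lo=(265.3,268.5)).items():
    for zz in (.124,.13,.136):
        p=plane(c,a,b,zz)[:2]-O; print(n,zz,'cx %.4f cy %.4f'%(p@xv,p@yv))
# tray
mk=((im.max(-1)<50)&(u>170)&(u<245)&(v>200)&(v<282)|((im[...,0].astype(int)>im[...,2]+25)&(u>195)&(u<240)&(v>230)&(v<280)))
mk=mk.astype(np.uint8); n,l,s,_=cv2.connectedComponentsWithStats(mk); k=1+s[1:,4].argmax(); print(s[k])
pl=np.argwhere((im[...,0].astype(int)>im[...,2]+25)&(u>195)&(u<245)&(v>230)&(v<285))
cp=pl.mean(0)[::-1]; print('plugs px',cp); C=plane(c,*cp,.034)
he=plane(c,150+122/4,170+160/4,.0365); print('plug c',C,'handle end',he,np.linalg.norm((C-he)[:2]),'yaw',np.degrees(np.arctan2(*(C-he)[[1,0]])))
E
```

```text
corners [ 0.68798789 -0.30226794  0.124     ] [0.68141957 0.03398108 0.124     ] 0.33631316742373724
rect ((793.65283203125, -126.7982177734375), (252.7906951904297, 343.5787353515625), 1.4442191123962402) [[ 663.   42.]
 [ 672. -302.]
 [ 924. -295.]
 [ 916.   48.]]
O [ 0.68470373 -0.13414343] yaw x 1.119078134089021
mark 0.124 cx 0.0010 cy 0.0049
mark 0.13 cx 0.0021 cy 0.0023
mark 0.136 cx 0.0032 cy -0.0004
pt_hi 0.124 cx -0.0141 cy -0.0925
pt_hi 0.13 cx -0.0129 cy -0.0944
pt_hi 0.136 cx -0.0117 cy -0.0964
pt_lo 0.124 cx -0.0046 cy -0.1059
pt_lo 0.13 cx -0.0035 cy -0.1078
pt_lo 0.136 cx -0.0023 cy -0.1096
[ 178  209   60   68 1047]
plugs px [218.09337349 254.5753012 ]
plug c [ 0.55628296 -0.25149619  0.034     ] handle end [ 0.40861452 -0.21750706  0.0365    ] 0.15152962846899776 yaw -12.962118670153504
```

```bash
python3 - <<'E'
from h import *
tool_rows([(.40,-.40,.25,50),(.45,-.15,.25,90),(.46,.1,.25,130),(.521,.333,.25,158)])
E
```

```text
[0.242,-0.163,-0.054] -30
[0.373,-0.382,-0.054] -70
[0.467,-0.614,-0.054] -110
[0.603,-0.813,-0.053] -138
```

move_arm:
  plan:
    - {"hand": 0,"translation": [0.06,-0.04,-0.05],"turn": -10}
    - {"hand": 0,"translation": [0.11,-0.075,-0.055],"turn": -20}
    - {"hand": 0,"translation": [0.16,-0.11,-0.055],"turn": -30}
    - {"hand": 0,"translation": [0.2,-0.14,-0.055],"turn": -40}
    - {"hand": 0,"translation": [0.24,-0.165,-0.055],"turn": -50}
    - {"hand": 0,"translation": [0.275,-0.21,-0.055],"turn": -60}
    - {"hand": 0,"translation": [0.31,-0.26,-0.055],"turn": -70}
    - {"hand": 0,"translation": [0.34,-0.31,-0.055],"turn": -80}
    - {"hand": 0,"translation": [0.37,-0.36,-0.055],"turn": -90}
    - {"hand": 0,"translation": [0.395,-0.415,-0.055],"turn": -100}
    - {"hand": 0,"translation": [0.42,-0.47,-0.055],"turn": -110}
    - {"hand": 0,"translation": [0.44,-0.53,-0.055],"turn": -120}
    - {"hand": 0,"translation": [0.465,-0.585,-0.055],"turn": -130}
    - {"hand": 0,"translation": [0.49,-0.635,-0.055],"turn": -138}
    - {"hand": 0,"translation": [0.52,-0.69,-0.055],"turn": -138}
    - {"hand": 0,"translation": [0.555,-0.74,-0.055],"turn": -138}
    - {"hand": 0,"translation": [0.58,-0.78,-0.055],"turn": -138}
    - {"hand": 0,"translation": [0.6,-0.81,-0.055],"turn": -138}
    - {"hand": 0,"translation": [0.603,-0.813,-0.055],"turn": -138}
    - {"hand": 0,"translation": [0.603,-0.813,-0.055],"turn": -138}

```text
clock: 2.6
tcp_pos: [0.5209, 0.3328, 0.2512]
ee_rot: [-3.142, -0.002, 2.752]
wrist_force: [-0.1, -0.3, -0.6]
finger_gap: 0.0
```

```bash
python3 - <<'E'
from h import *
s=r.get_state(); print(s['clock'],s['tcp_pos'],s['ee_rot'],s['finger_gap'])
c,im,d=shot('wrist','w1.png')
print(proj(c,(.4976,.2886,.093)),proj(c,s['tcp_pos']))
tool_rows([(.521,.333,.25,158)])
E
```

```text
2.6 [0.52093599 0.33277338 0.25115225] [-3.14154305e+00 -2.01318753e-03  2.75178912e+00] 1.3686547424719368e-05
[215.72681799 169.99552763] [257.66688484 227.37378558]
[0.000,0.001,0.001] -0
```

View pics/w1.png

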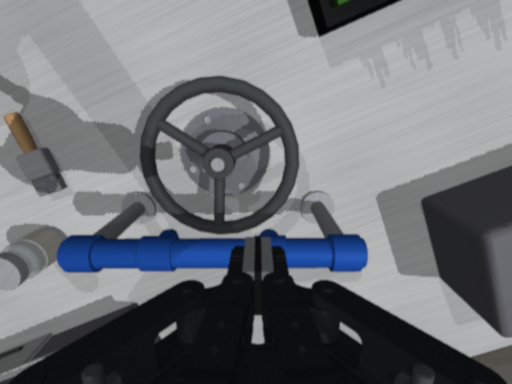

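The wrist view shows the hub at (217,165), the rim spanning columns 140–299 and rows 76–233, and the pipe at row 253. The spokes are where I expected. I'll refine the axis from this view.

```bash
python3 - <<'E'
from h import *
c=cam('wrist')
print(plane(c,217.5,164.5,.093), plane(c,219.5,155,.075))
for a in [(140,155),(299,155),(219.5,76),(219.5,233)]: print(plane(c,*a,.075))
print('pipe',plane(c,60,253,.16),plane(c,367,253,.16))
print('spoke ends',[plane(c,*a,.07) for a in [(160,122),(281,128),(219.5,220)]])
E
```

```text
[0.49246665 0.2928357  0.093     ] [0.48493402 0.29640376 0.075     ]
[0.44767745 0.20567887 0.075     ]
[0.52220644 0.38716723 0.075     ]
[0.40272936 0.33402051 0.075     ]
[0.58060801 0.25262345 0.075     ]
pipe [0.506457   0.11524615 0.16      ] [0.62836926 0.4118719  0.16      ]
spoke ends [array([0.42166842, 0.24558966, 0.07      ]), array([0.48387428, 0.37845864, 0.07      ]), array([0.56511706, 0.25902359, 0.07      ])]
```

```bash
cat >> h.py <<'E'
AX=np.array([.494,.2915])
def arc(angs,rr=.05,z=.053,yaw=158):
    return [(AX[0]+rr*np.cos(np.radians(a)),AX[1]+rr*np.sin(np.radians(a)),z,yaw) for a in angs]
E
python3 - <<'E'
from h import *
tool_rows(arc([62],z=.2)+arc([62]+list(range(72,253,12))))
E
```

```text
[0.004,0.002,0.051] -0
[0.004,0.002,0.198] -0
[0.013,0.002,0.198] -0
[0.023,-0.000,0.198] -0
[0.033,-0.004,0.198] -0
[0.041,-0.010,0.198] -0
[0.049,-0.018,0.198] -0
[0.054,-0.026,0.198] -0
[0.058,-0.036,0.198] -0
[0.059,-0.047,0.198] -0
[0.058,-0.057,0.198] -0
[0.055,-0.067,0.198] -0
[0.050,-0.076,0.198] -0
[0.044,-0.084,0.198] -0
[0.035,-0.091,0.198] -0
[0.026,-0.095,0.198] -0
[0.016,-0.098,0.198] -0
[0.005,-0.098,0.198] -0
```

move_arm:
  plan:
    - {"hand": 0,"translation": [0.004,0.002,0.05],"turn": 0}
    - {"hand": 0,"translation": [0.004,0.002,0.1],"turn": 0}
    - {"hand": 0,"translation": [0.004,0.002,0.14],"turn": 0}
    - {"hand": 0,"translation": [0.004,0.002,0.17],"turn": 0}
    - {"hand": 0,"translation": [0.004,0.002,0.198],"turn": 0}
    - {"hand": 0,"translation": [0.004,0.002,0.198],"turn": 0}
    - {"hand": 0,"translation": [0.013,0.002,0.198],"turn": 0}
    - {"hand": 0,"translation": [0.023,0.0,0.198],"turn": 0}
    - {"hand": 0,"translation": [0.033,-0.004,0.198],"turn": 0}
    - {"hand": 0,"translation": [0.041,-0.01,0.198],"turn": 0}

```text
clock: 3.9
tcp_pos: [0.4783, 0.3392, 0.0542]
ee_rot: [3.14, -0.001, 2.752]
wrist_force: [-0.2, -0.2, 0.8]
finger_gap: 0.0002
```

```bash
python3 - <<'E'
from h import *
tool_rows(arc(list(range(120,253,12))))
c,im,d=shot('wrist','w2.png')
E
```

```text
[0.007,-0.008,0.001] -0
[0.012,-0.016,0.001] -0
[0.016,-0.026,0.001] -0
[0.017,-0.037,0.001] -0
[0.017,-0.047,0.001] -0
[0.014,-0.057,0.001] -0
[0.009,-0.066,0.001] -0
[0.002,-0.074,0.001] -0
[-0.006,-0.081,0.001] -0
[-0.016,-0.085,0.001] -0
[-0.026,-0.088,0.001] -0
[-0.036,-0.088,0.001] -0
```

View pics/w2.png

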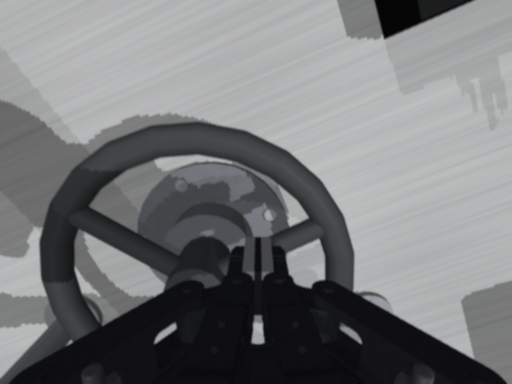

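```bash
python3 - <<'E'
from h import *
c=cam('wrist')
for p in [(78,213),(318,230),(290,240),(130,237)]:
    q=plane(c,*p,.072)[:2]-AX; print(p,np.hypot(*q),np.degrees(np.arctan2(q[1],q[0])))
c,im,d=shot('scene','s1.png'); save('s1',im,d)
a=np.load('pics/scene0.npz')['im']
df=np.abs(im.astype(int)-a).max(-1); df=df[220:300,230:310]; print((df>25).sum())
cv2.imwrite('pics/c2.png',cv2.resize(np.hstack([im[50:140,270:370],im[200:290,235:335]]),None,fx=4,fy=4)[:,:,::-1])
E
```

```text
(78, 213) 0.08602802388979543 -148.6062124300782
(318, 230) 0.08351306724926749 96.38681017670996
(290, 240) 0.06575938765373528 98.27146188987946
(130, 237) 0.0538873935323298 -153.3536429892121
0
```

View pics/c2.png

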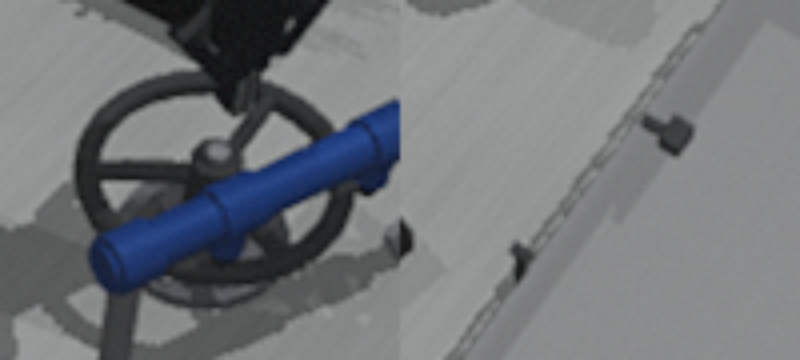

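The crop shows the wheel and pointer unmoved. The finger sits past the spoke, so the sideways motion must have begun before the tip was down. I'll lift, go back, descend with waiting rows, then push.

```bash
python3 - <<'E'
from h import *
tool_rows(arc([108,62],z=.115)+arc([62]))
E
```

```text
[-0.001,0.001,-0.061] -0
[-0.038,0.012,-0.061] -0
[-0.038,0.012,0.001] -0
```

move_arm:
  plan:
    - {"hand": 0,"translation": [0,0,-0.035],"turn": 0}
    - {"hand": 0,"translation": [0,0,-0.061],"turn": 0}
    - {"hand": 0,"translation": [0,0,-0.061],"turn": 0}
    - {"hand": 0,"translation": [-0.02,0.006,-0.061],"turn": 0}
    - {"hand": 0,"translation": [-0.038,0.012,-0.061],"turn": 0}
    - {"hand": 0,"translation": [-0.038,0.012,-0.061],"turn": 0}
    - {"hand": 0,"translation": [-0.038,0.012,-0.061],"turn": 0}
    - {"hand": 0,"translation": [-0.038,0.012,-0.03],"turn": 0}
    - {"hand": 0,"translation": [-0.038,0.012,0],"turn": 0}
    - {"hand": 0,"translation": [-0.038,0.012,0],"turn": 0}
    - {"hand": 0,"translation": [-0.038,0.012,0],"turn": 0}

```text
clock: 5.38
tcp_pos: [0.5174, 0.3356, 0.0543]
ee_rot: [3.141, -0.002, 2.752]
wrist_force: [0.0, 0.9, 0.6]
finger_gap: -0.0001
```

```bash
python3 - <<'E'
from h import *
tool_rows(arc(list(range(68,253,10))))
c,im,d=shot('wrist','w3.png')
for p in [(.49,.354,.07)]: print(proj(c,p))
E
```

```text
[0.005,0.000,0.001] -0
[0.014,-0.000,0.001] -0
[0.022,-0.003,0.001] -0
[0.030,-0.007,0.001] -0
[0.037,-0.012,0.001] -0
[0.043,-0.018,0.001] -0
[0.048,-0.025,0.001] -0
[0.052,-0.033,0.001] -0
[0.054,-0.041,0.001] -0
[0.055,-0.050,0.001] -0
[0.054,-0.059,0.001] -0
[0.052,-0.067,0.001] -0
[0.048,-0.075,0.001] -0
[0.043,-0.082,0.001] -0
[0.037,-0.088,0.001] -0
[0.030,-0.093,0.001] -0
[0.022,-0.097,0.001] -0
[0.013,-0.099,0.001] -0
[0.005,-0.100,0.001] -0
[269.12713368 187.13412209]
```

View pics/w3.png

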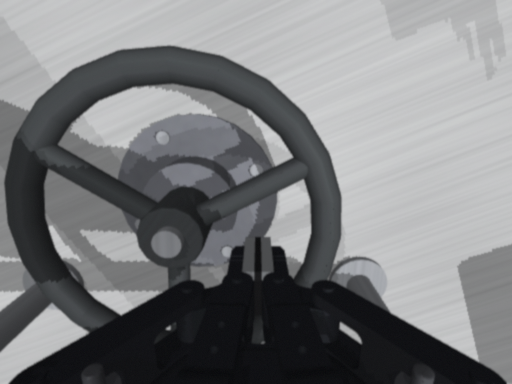

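The fingers at (258,240) are now on the clockwise side of the spoke that runs from (205,210) to (305,168). Pushing now.

move_arm:
  plan:
    - {"hand": 0,"translation": [0.005,0,0.001],"turn": 0}
    - {"hand": 0,"translation": [0.014,0,0.001],"turn": 0}
    - {"hand": 0,"translation": [0.022,-0.003,0.001],"turn": 0}
    - {"hand": 0,"translation": [0.03,-0.007,0.001],"turn": 0}
    - {"hand": 0,"translation": [0.037,-0.012,0.001],"turn": 0}
    - {"hand": 0,"translation": [0.043,-0.018,0.001],"turn": 0}
    - {"hand": 0,"translation": [0.048,-0.025,0.001],"turn": 0}
    - {"hand": 0,"translation": [0.052,-0.033,0.001],"turn": 0}
    - {"hand": 0,"translation": [0.052,-0.033,0.001],"turn": 0}

```text
clock: 6.55
tcp_pos: [0.4568, 0.3245, 0.0539]
ee_rot: [3.141, -0.001, 2.752]
wrist_force: [-0.6, 0.5, -0.1]
finger_gap: -0.0001
```

```bash
python3 - <<'E'
from h import *
c,im,d=shot('scene','s2.png')
a=np.load('pics/scene0.npz')['im']
df=np.abs(im.astype(int)-a).max(-1)>25; df[:200]=0; df[:,:240]=0; df[:,360:]=0
for v,u in np.argwhere(df): pass
q=np.argwhere(df); print(len(q), q.min(0),q.max(0)) if len(q) else print('no change')
n,l,s,ce=cv2.connectedComponentsWithStats(df.astype(np.uint8)); print([(s[i].tolist(),ce[i].round(1)) for i in range(1,n) if s[i,4]>4])
tool_rows(arc(list(range(148,255,10))))
E
```

```text
no change
[]
[0.003,-0.009,0.001] -0
[0.003,-0.017,0.001] -0
[0.003,-0.026,0.001] -0
[0.000,-0.034,0.001] -0
[-0.003,-0.042,0.001] -0
[-0.008,-0.049,0.001] -0
[-0.015,-0.055,0.001] -0
[-0.022,-0.060,0.001] -0
[-0.030,-0.064,0.001] -0
[-0.038,-0.066,0.001] -0
[-0.047,-0.067,0.001] -0
```

```bash
cat >> h.py <<'E'
def cloud(c,d):
    K,Rc,o=c; v,u=np.mgrid[:384,:512]
    return o+((np.stack([(u-K[0,2])/K[0,0],(v-K[1,2])/K[1,1],np.ones_like(u)],-1)*d[...,None])@Rc.T)
def spokes(c,d):
    P=cloud(c,d); q=P[(d>0)&(abs(P[...,2]-.072)<.014)][:,:2]-AX; rr=np.hypot(*q.T); q=q[(rr>.03)&(rr<.075)]
    a=np.degrees(np.arctan2(q[:,1],q[:,0]))%360; return np.histogram(a,72,(0,360))[0]
E
python3 - <<'E'
from h import *
c,im,d=shot('wrist','w4.png')
P=cloud(c,d)
for px in [(250,245),(266,245),(258,262),(250,285),(266,300)]: print(px,d[px[1],px[0]],P[px[1],px[0]].round(3))
h=spokes(c,d); print([(i*5,int(n)) for i,n in enumerate(h) if n>5])
c,im,d=shot('side','sd1.png'); P=cloud(c,d)
h=spokes(c,d); print('side',[(i*5,int(n)) for i,n in enumerate(h) if n>5])
c,im,d=shot('scene'); h=spokes(c,d); print('scene',[(i*5,int(n)) for i,n in enumerate(h) if n>5])
E
```

```text
(250, 245) 0.14246415 [0.445 0.326 0.103]
(266, 245) 0.14308769 [0.448 0.333 0.102]
(258, 262) 0.12769826 [0.447 0.329 0.119]
(250, 285) 0.109525464 [0.444 0.327 0.137]
(266, 300) 0.10160812 [0.447 0.332 0.146]
[(90, 183), (95, 430), (100, 517), (105, 11), (195, 42), (200, 274), (205, 747), (210, 464), (215, 139)]
side [(85, 8), (90, 70), (95, 91), (100, 92), (105, 11), (200, 14), (205, 118), (210, 78), (215, 24), (330, 22), (335, 43)]
scene [(85, 18), (90, 21), (95, 10), (210, 21), (215, 35), (220, 20), (330, 14), (335, 10)]
```

```bash
python3 - <<'E'
from h import *
s=r.get_state(); T=s['tcp_pos']; print(T)
c=cam('wrist'); im=cv2.imread('pics/w4.png'); 
x=np.array([-.925,.378,0])
for off in (0,.0115):
  for z in (.054,.07,.09,.1): 
    p=T+x*off; p[2]=z; print(off,z,proj(c,p).round(0))
_,d=grab_frame('wrist'); print([(v,round(float(d[v,252]),3)) for v in range(196,262,4)])
c=cam('side'); print('tcp in side',proj(c,T),proj(c,T+[0,0,.05]))
c2=cam('scene'); print('tcp in scene',proj(c2,T),proj(c2,T+[0,0,.05]))
im=cv2.imread('pics/sd1.png'); cv2.imwrite('pics/c3.png',cv2.resize(im[220:384,120:320],None,fx=3.6,fy=3.6))
E
```

```text
[0.45781014 0.32527377 0.05417646]
0 0.054 [258. 227.]
0 0.07 [258. 238.]
0 0.09 [258. 254.]
0 0.1 [258. 263.]
0.0115 0.054 [258. 211.]
0.0115 0.07 [258. 220.]
0.0115 0.09 [258. 235.]
0.0115 0.1 [258. 243.]
[(196, 0.233), (200, 0.233), (204, 0.235), (208, 0.235), (212, 0.235), (216, 0.235), (220, 0.236), (224, 0.232), (228, 0.224), (232, 0.216), (236, 0.211), (240, 0.149), (244, 0.144), (248, 0.14), (252, 0.137), (256, 0.132), (260, 0.13)]
tcp in side [222.13331189 353.32269803] [221.03086699 328.70609394]
tcp in scene [317.62696847  84.70153562] [319.93728352  71.85481627]
```

View pics/c3.png

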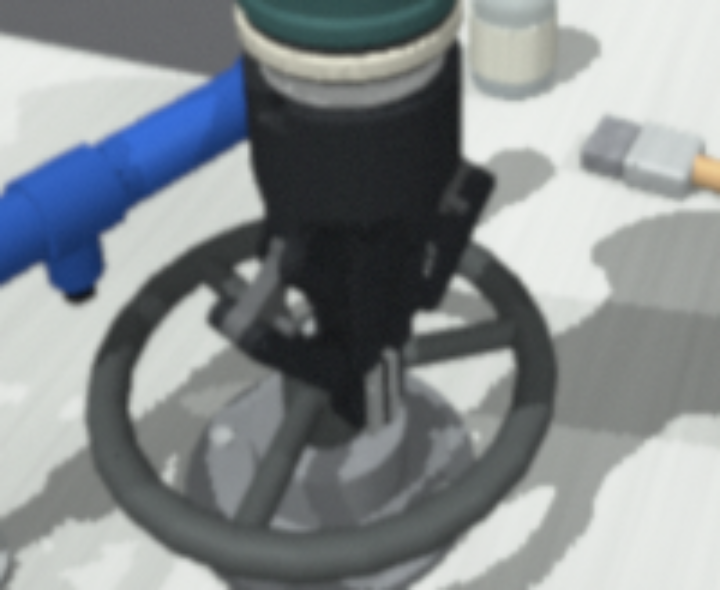

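The side crop shows the fingertip at about (225,338), roughly z 0.085–0.09. The stated TCP at z 0.054 should project to row 353, so the real finger end is 30–40 mm above the stated TCP, and the fingers passed over the spokes. I'll go lower here, between two spokes, and verify.

move_arm:
  plan:
    - {"hand": 0,"translation": [0,0,0.01],"turn": 0}
    - {"hand": 0,"translation": [0,0,0.02],"turn": 0}
    - {"hand": 0,"translation": [0,0,0.026],"turn": 0}
    - {"hand": 0,"translation": [0,0,0.026],"turn": 0}
    - {"hand": 0,"translation": [0,0,0.026],"turn": 0}

```text
clock: 7.42
tcp_pos: [0.4579, 0.3254, 0.0282]
ee_rot: [3.14, -0.001, 2.752]
wrist_force: [-0.9, 0.7, -0.2]
finger_gap: 0.0001
```

```bash
python3 - <<'E'
from h import *
s=r.get_state(); T=s['tcp_pos']; print(T,s['wrist_force'],s['joints'].round(3))
c,im,d=shot('wrist','w5.png'); P=cloud(c,d)
for cc in (248,268): print([(v,P[v,cc].round(3).tolist()) for v in range(228,262,6)])
c,im,d=shot('side','sd2.png'); P=cloud(c,d)
x=np.array([-.925,.378,0]); 
rel=P-T; lx=rel@x; ly=rel@np.array([.378,.925,0]); m=(d>0)&(abs(lx)<.02)&(abs(ly)<.03)&(rel[...,2]>-.02)&(rel[...,2]<.13)
# lowest points of gripper near TCP axis, by height histogram
print('side h',np.histogram(P[m][:,2],15,(0.0,.15)))
for z in (.03,.05,.06,.07): print(z,proj(c,[T[0],T[1],z]).round(0))
col=int(round(proj(c,T)[0])); print([(v,im[v,col+2].tolist()) for v in range(330,375,3)])
E
```

```text
[0.45791645 0.32543777 0.02816872] [-0.94469121  0.73946708 -0.23108611] [ 5.720e-01  2.140e-01  2.001e+00  2.000e-03  9.250e-01 -6.100e-01]
[(228, [0.463, 0.316, 0.011]), (234, [0.466, 0.314, 0.013]), (240, [0.445, 0.325, 0.071]), (246, [0.445, 0.325, 0.078]), (252, [0.446, 0.325, 0.083]), (258, [0.446, 0.325, 0.089])]
[(228, [0.468, 0.329, 0.011]), (234, [0.472, 0.328, 0.012]), (240, [0.449, 0.335, 0.071]), (246, [0.449, 0.334, 0.077]), (252, [0.449, 0.334, 0.084]), (258, [0.449, 0.334, 0.089])]
side h (array([ 72, 144,  87,  56,  11,   0,  19, 114,  94,  75,  75, 227, 148,
       131, 136]), array([0.  , 0.01, 0.02, 0.03, 0.04, 0.05, 0.06, 0.07, 0.08, 0.09, 0.1 ,
       0.11, 0.12, 0.13, 0.14, 0.15]))
0.03 [223. 365.]
0.05 [222. 355.]
0.06 [222. 351.]
0.07 [222. 346.]
[(330, [30, 32, 34]), (333, [41, 43, 45]), (336, [99, 102, 102]), (339, [109, 112, 111]), (342, [110, 115, 114]), (345, [111, 114, 113]), (348, [112, 116, 115]), (351, [111, 115, 115]), (354, [89, 93, 93]), (357, [90, 92, 94]), (360, [90, 94, 96]), (363, [109, 113, 114]), (366, [86, 91, 91]), (369, [95, 100, 99]), (372, [92, 97, 97])]
```

Both cameras agree that the finger end is about 40 mm above the stated TCP. I'll lower another 15 mm so the tip is near 0.053, then test by pushing the next spoke (B) from here.

```bash
python3 - <<'E'
from h import *
tool_rows(arc([138],z=.013,rr=.05)+arc(list(range(148,256,12)),z=.013))
E
```

```text
[0.001,-0.001,0.016] -0
[0.003,-0.010,0.016] -0
[0.004,-0.020,0.015] -0
[0.002,-0.030,0.015] -0
[-0.001,-0.040,0.015] -0
[-0.007,-0.049,0.015] -0
[-0.014,-0.056,0.015] -0
[-0.023,-0.062,0.015] -0
[-0.033,-0.066,0.015] -0
[-0.043,-0.068,0.015] -0
```

move_arm:
  plan:
    - {"hand": 0,"translation": [0.001,-0.001,0.015],"turn": 0}
    - {"hand": 0,"translation": [0.001,-0.001,0.015],"turn": 0}
    - {"hand": 0,"translation": [0.003,-0.01,0.015],"turn": 0}
    - {"hand": 0,"translation": [0.004,-0.02,0.015],"turn": 0}
    - {"hand": 0,"translation": [0.002,-0.03,0.015],"turn": 0}
    - {"hand": 0,"translation": [-0.001,-0.04,0.015],"turn": 0}
    - {"hand": 0,"translation": [-0.007,-0.049,0.015],"turn": 0}
    - {"hand": 0,"translation": [-0.014,-0.056,0.015],"turn": 0}
    - {"hand": 0,"translation": [-0.023,-0.062,0.015],"turn": 0}
    - {"hand": 0,"translation": [-0.033,-0.066,0.015],"turn": 0}
    - {"hand": 0,"translation": [-0.043,-0.068,0.015],"turn": 0}
    - {"hand": 0,"translation": [-0.043,-0.068,0.015],"turn": 0}

```text
clock: 9.02
tcp_pos: [0.4724, 0.2457, 0.0134]
ee_rot: [3.139, -0.0, 2.751]
wrist_force: [-0.6, -0.1, 0.4]
finger_gap: 0.0003
```

```bash
cat >> h.py <<'E'
O=np.array([.6847,-.1341]); YC=np.radians(1.12+90); yv=np.array([np.cos(YC),np.sin(YC)]); xv=np.array([yv[1],-yv[0]])
def ptr(im,f=None):
    """dark blobs along the front roof edge: chamber-y at z=.13"""
    c=cam('scene')
    m=((im.max(-1)<75)).astype(np.uint8); v,u=np.mgrid[:384,:512]
    K,Rc,o=c; D=np.stack([(u-K[0,2])/K[0,0],(v-K[1,2])/K[1,1],np.ones_like(u)],-1)@Rc.T
    Q=(o+D*((.13-o[2])/D[...,2])[...,None])[...,:2]-O; cx=Q@xv; cy=Q@yv
    m[(cx<-.022)|(cx>.03)|(abs(cy)>.165)]=0
    n,l,s,ce=cv2.connectedComponentsWithStats(m,connectivity=8)
    for i in range(1,n):
        if s[i,4]>5: k=l==i; print('blob',s[i].tolist(),'cx %.4f..%.4f cy %.4f (%.4f..%.4f)'%(cx[k].min(),cx[k].max(),cy[k].mean(),cy[k].min(),cy[k].max()))
E
python3 - <<'E'
from h import *
ptr(np.load('pics/scene0.npz')['im'])
c,im,d=shot('scene','s3.png'); print('now'); ptr(im)
h=spokes(c,d); print('scene',[(i*5,int(n)) for i,n in enumerate(h) if n>5])
c,im,d=shot('wrist','w6.png'); h=spokes(c,d); print('wrist',[(i*5,int(n)) for i,n in enumerate(h) if n>5])
tool_rows(arc([250],z=.083)+arc([115],z=.083)+arc([115],z=.013))
E
```

```text
blob [296, 229, 12, 10, 69] cx -0.0012..0.0245 cy 0.0042 (-0.0053..0.0144)
blob [263, 261, 6, 10, 30] cx -0.0155..-0.0038 cy -0.1021 (-0.1120..-0.0954)
now
blob [296, 229, 12, 10, 66] cx -0.0012..0.0245 cy 0.0039 (-0.0053..0.0137)
blob [269, 254, 5, 10, 25] cx -0.0155..-0.0041 cy -0.0824 (-0.0936..-0.0754)
scene [(250, 13), (255, 12), (260, 10), (265, 6)]
wrist [(25, 57), (30, 586), (35, 503), (40, 118), (135, 16), (140, 320), (145, 1115), (150, 1726), (155, 672), (160, 43), (225, 62), (230, 1188), (235, 383), (240, 57), (245, 46), (250, 65), (255, 17), (260, 12), (265, 64), (270, 14)]
[-0.005,0.001,-0.070] -0
[0.034,0.084,-0.069] -0
[0.034,0.084,0.001] -0
```

```bash
python3 - <<'E'
from h import *
tool_rows(arc(list(range(127,251,12))+[250],z=.013))
E
```

```text
[0.040,0.076,0.001] -0
[0.045,0.066,0.001] -0
[0.047,0.056,0.001] -0
[0.047,0.046,0.000] -0
[0.045,0.035,0.000] -0
[0.041,0.026,0.000] -0
[0.035,0.017,0.000] -0
[0.027,0.010,0.000] -0
[0.018,0.005,0.000] -0
[0.008,0.002,0.000] -0
[-0.002,0.000,0.000] -0
[-0.005,0.000,0.000] -0
```

move_arm:
  plan:
    - {"hand": 0,"translation": [-0.004,0.001,-0.035],"turn": 0}
    - {"hand": 0,"translation": [-0.004,0.001,-0.07],"turn": 0}
    - {"hand": 0,"translation": [-0.004,0.001,-0.07],"turn": 0}
    - {"hand": 0,"translation": [0.01,0.03,-0.07],"turn": 0}
    - {"hand": 0,"translation": [0.022,0.06,-0.07],"turn": 0}
    - {"hand": 0,"translation": [0.034,0.084,-0.07],"turn": 0}
    - {"hand": 0,"translation": [0.034,0.084,-0.07],"turn": 0}
    - {"hand": 0,"translation": [0.034,0.084,-0.035],"turn": 0}
    - {"hand": 0,"translation": [0.034,0.084,0.0],"turn": 0}
    - {"hand": 0,"translation": [0.034,0.084,0.0],"turn": 0}
    - {"hand": 0,"translation": [0.034,0.084,0.0],"turn": 0}

```text
clock: 10.5
tcp_pos: [0.4732, 0.3362, 0.0141]
ee_rot: [3.139, 0.0, 2.751]
wrist_force: [-0.5, 0.4, 0.8]
finger_gap: 0.0001
```

```bash
python3 - <<'E'
from h import *
tool_rows(arc(list(range(127,251,12))+[252],z=.013))
c,im,d=shot('wrist','w7.png'); h=spokes(c,d); print('wrist',[(i*5,int(n)) for i,n in enumerate(h) if n>5])
E
```

```text
[0.007,-0.008,0.001] -0
[0.011,-0.017,0.001] -0
[0.013,-0.028,0.001] -0
[0.013,-0.038,0.001] -0
[0.011,-0.048,0.001] -0
[0.007,-0.058,0.001] -0
[0.001,-0.066,0.001] -0
[-0.006,-0.074,0.001] -0
[-0.015,-0.079,0.001] -0
[-0.025,-0.082,0.001] -0
[-0.036,-0.083,0.001] -0
[-0.040,-0.083,0.001] -0
wrist [(105, 8), (110, 328), (115, 238), (120, 426), (125, 423), (130, 175), (135, 76), (140, 678), (145, 886), (150, 664), (155, 87)]
```

move_arm:
  plan:
    - {"hand": 0,"translation": [0.007,-0.008,0.001],"turn": 0}
    - {"hand": 0,"translation": [0.011,-0.017,0.001],"turn": 0}
    - {"hand": 0,"translation": [0.013,-0.028,0.001],"turn": 0}
    - {"hand": 0,"translation": [0.013,-0.038,0.001],"turn": 0}
    - {"hand": 0,"translation": [0.011,-0.048,0.001],"turn": 0}
    - {"hand": 0,"translation": [0.007,-0.058,0.001],"turn": 0}
    - {"hand": 0,"translation": [0.001,-0.066,0.001],"turn": 0}
    - {"hand": 0,"translation": [-0.006,-0.074,0.001],"turn": 0}
    - {"hand": 0,"translation": [-0.015,-0.079,0.001],"turn": 0}
    - {"hand": 0,"translation": [-0.025,-0.082,0.001],"turn": 0}
    - {"hand": 0,"translation": [-0.036,-0.083,0.001],"turn": 0}
    - {"hand": 0,"translation": [-0.036,-0.083,0.001],"turn": 0}

```text
clock: 12.05
tcp_pos: [0.4759, 0.2463, 0.0147]
ee_rot: [3.137, 0.003, 2.751]
wrist_force: [-0.3, 0.5, -0.2]
finger_gap: 0.0
```

```bash
python3 - <<'E'
from h import *
c,im,d=shot('scene','s4.png'); ptr(im)
c,im,d=shot('wrist','w8.png'); h=spokes(c,d); print('wrist',[(i*5,int(n)) for i,n in enumerate(h) if n>5])
tool_rows(arc([250],z=.083)+arc([115],z=.083)+arc([115],z=.013))
E
```

```text
blob [296, 229, 12, 10, 67] cx -0.0012..0.0245 cy 0.0040 (-0.0053..0.0144)
blob [281, 237, 5, 10, 27] cx -0.0169..-0.0048 cy -0.0346 (-0.0476..-0.0273)
wrist [(25, 161), (30, 586), (35, 746), (40, 446), (45, 99), (140, 38), (145, 523), (150, 1250), (155, 1586), (160, 407), (230, 551), (235, 672), (240, 303), (255, 20), (265, 18), (270, 60), (275, 8)]
[-0.002,-0.001,-0.069] -0
[0.037,0.083,-0.068] -0
[0.037,0.083,0.002] -0
```

move_arm:
  plan:
    - {"hand": 0,"translation": [-0.002,0.0,-0.035],"turn": 0}
    - {"hand": 0,"translation": [-0.002,0.0,-0.07],"turn": 0}
    - {"hand": 0,"translation": [-0.002,0.0,-0.07],"turn": 0}
    - {"hand": 0,"translation": [0.012,0.03,-0.07],"turn": 0}
    - {"hand": 0,"translation": [0.025,0.06,-0.07],"turn": 0}
    - {"hand": 0,"translation": [0.037,0.083,-0.07],"turn": 0}
    - {"hand": 0,"translation": [0.037,0.083,-0.07],"turn": 0}
    - {"hand": 0,"translation": [0.037,0.083,-0.035],"turn": 0}
    - {"hand": 0,"translation": [0.037,0.083,0.002],"turn": 0}
    - {"hand": 0,"translation": [0.037,0.083,0.002],"turn": 0}
    - {"hand": 0,"translation": [0.037,0.083,0.002],"turn": 0}

```text
clock: 13.52
tcp_pos: [0.4735, 0.3367, 0.0133]
ee_rot: [3.137, 0.003, 2.751]
wrist_force: [0.8, 0.5, 0.3]
finger_gap: -0.0001
```

```bash
python3 - <<'E'
from h import *
tool_rows(arc([127,139,151,163,175,187,199,209],z=.013))
E
```

```text
[0.007,-0.009,0.000] -0
[0.011,-0.018,0.000] -0
[0.013,-0.028,0.000] -0
[0.014,-0.039,0.000] -0
[0.011,-0.049,0.000] -0
[0.007,-0.059,0.000] -0
[0.001,-0.067,-0.000] -0
[-0.005,-0.073,-0.000] -0
```

move_arm:
  plan:
    - {"hand": 0,"translation": [0.007,-0.009,0],"turn": 0}
    - {"hand": 0,"translation": [0.011,-0.018,0],"turn": 0}
    - {"hand": 0,"translation": [0.013,-0.028,0],"turn": 0}
    - {"hand": 0,"translation": [0.014,-0.039,0],"turn": 0}
    - {"hand": 0,"translation": [0.011,-0.049,0],"turn": 0}
    - {"hand": 0,"translation": [0.007,-0.059,0],"turn": 0}
    - {"hand": 0,"translation": [0.001,-0.067,0],"turn": 0}
    - {"hand": 0,"translation": [-0.005,-0.073,0],"turn": 0}
    - {"hand": 0,"translation": [-0.005,-0.073,0],"turn": 0}

```text
clock: 14.65
tcp_pos: [0.4506, 0.2673, 0.0143]
ee_rot: [3.135, 0.004, 2.75]
wrist_force: [0.3, -0.3, 0.7]
finger_gap: -0.0002
```

```bash
python3 - <<'E'
from h import *
c,im,d=shot('scene','s5.png'); ptr(im)
cv2.imwrite('pics/c5.png',cv2.resize(im[215:255,275:325],None,fx=14,fy=14,interpolation=cv2.INTER_CUBIC)[:,:,::-1])
E
```

```text
blob [289, 226, 5, 10, 28] cx -0.0161..-0.0047 cy -0.0044 (-0.0165..0.0045)
blob [296, 229, 12, 10, 66] cx -0.0012..0.0245 cy 0.0038 (-0.0053..0.0137)
```

View pics/c5.png

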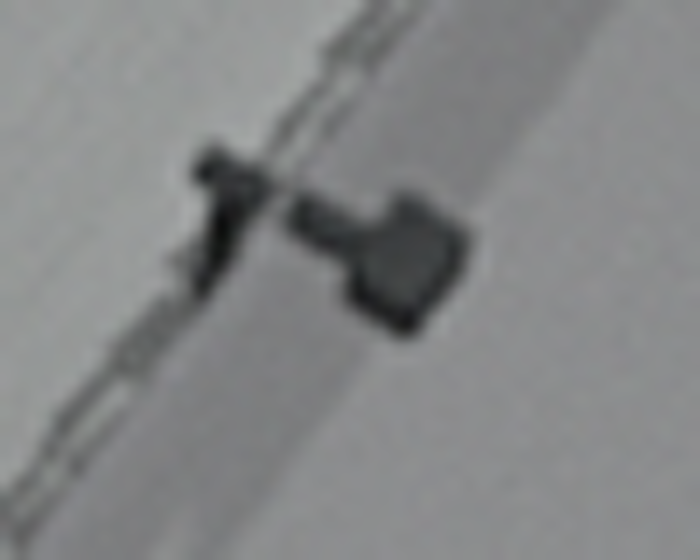

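The pointer blade at (290–294,226–229) now nearly lines up with the marker blade whose tip is at (296,230). I'll measure the remaining offset at sub-pixel level.

```bash
python3 - <<'E'
from h import *
im=cv2.imread('pics/s5.png').astype(float).max(-1); c=cam('scene')
K,Rc,o=c
# resample in chamber plane, heights .130 and .136
for z in (.128,.134):
    cy=np.arange(-.02,.02,.0005); 
    print('z',z)
    for cx in np.arange(-.016,.012,.002):
        p=[proj(c,[*(O+xv*cx+yv*y),z]) for y in cy]; p=np.array(p,np.float32)
        val=cv2.remap(im.astype(np.float32),p[:,:1],p[:,1:],cv2.INTER_CUBIC)[:,0]
        w=np.clip(100-val,0,None); k=w>0
        print('%.3f min %.0f cy %.4f w %.1f'%(cx,val.min(),(w*cy).sum()/max(w.sum(),1e-9),w.sum()*.5/100))
# chamber y direction check
E
```

```text
z 0.128
-0.016 min 37 cy 0.0018 w 2.8
-0.014 min 54 cy 0.0017 w 2.3
-0.012 min 50 cy 0.0003 w 4.0
-0.010 min 17 cy -0.0028 w 9.0
-0.008 min 20 cy -0.0052 w 11.8
-0.006 min 37 cy -0.0095 w 8.5
-0.004 min 95 cy -0.0163 w 0.1
-0.002 min 70 cy 0.0041 w 1.4
0.000 min 44 cy 0.0035 w 3.2
0.002 min 46 cy 0.0032 w 2.9
0.004 min 49 cy 0.0034 w 3.0
0.006 min 45 cy 0.0034 w 2.9
0.008 min 51 cy 0.0038 w 2.9
0.010 min 51 cy 0.0052 w 4.2
z 0.134
-0.016 min 53 cy -0.0009 w 1.9
-0.014 min 46 cy -0.0008 w 2.6
-0.012 min 55 cy -0.0013 w 2.6
-0.010 min 38 cy -0.0034 w 5.7
-0.008 min 14 cy -0.0064 w 10.5
-0.006 min 23 cy -0.0092 w 11.5
-0.004 min 59 cy -0.0148 w 3.9
-0.002 min 95 cy 0.0030 w 0.1
0.000 min 50 cy 0.0012 w 2.5
0.002 min 41 cy 0.0006 w 3.1
0.004 min 51 cy 0.0006 w 2.9
0.006 min 47 cy 0.0007 w 3.0
0.008 min 48 cy 0.0009 w 2.8
0.010 min 49 cy 0.0014 w 3.2
```

move_arm:
  plan:
    - {"hand": 0,"translation": [-0.001,-0.001,0],"turn": 0}
    - {"hand": 0,"translation": [-0.002,-0.0015,0],"turn": 0}
    - {"hand": 0,"translation": [-0.002,-0.0015,0],"turn": 0}
    - {"hand": 0,"translation": [-0.002,-0.0015,0],"turn": 0}

```text
clock: 15.2
tcp_pos: [0.4516, 0.2654, 0.0142]
ee_rot: [3.136, 0.004, 2.751]
wrist_force: [-3.1, 4.5, 2.0]
finger_gap: -0.0002
```

```bash
cat >> h.py <<'E'
def blades(im,c,zs=(.128,.134)):
    im=im.max(-1).astype(np.float32)
    for z in zs:
        cy=np.arange(-.02,.02,.0005); a=[]
        for cx in (-.016,-.014,.002,.004,.006):
            p=np.array([proj(c,[*(O+xv*cx+yv*y),z]) for y in cy],np.float32)
            val=cv2.remap(im,p[:,:1],p[:,1:],cv2.INTER_CUBIC)[:,0]; w=np.clip(100-val,0,None)
            a.append(round(1000*(w*cy).sum()/max(w.sum(),1e-9),1))
        print('z',z,'pointer,marker cy mm',a,'diff',np.mean(a[:2])-np.mean(a[2:]))
E
python3 - <<'E'
from h import *
c,im,d=shot('scene','s6.png'); blades(im,c)
tool_rows([(.4488,.2658,.21,158),(.45,.10,.21,120),(.50,-.10,.21,90),(.55,-.14,.21,90)])
E
```

```text
z 0.128 pointer,marker cy mm [np.float64(2.5), np.float64(2.0), np.float64(3.2), np.float64(3.3), np.float64(3.4)] diff -1.0500000000000003
z 0.134 pointer,marker cy mm [np.float64(0.1), np.float64(-0.3), np.float64(0.5), np.float64(0.6), np.float64(0.7)] diff -0.7
[0.002,0.001,-0.196] -0
[-0.062,-0.152,-0.196] 38
[-0.185,-0.318,-0.197] 68
[-0.246,-0.336,-0.197] 68
```

```bash
python3 - <<'E'
from h import *
tool_rows([(.4516,.2654,.23,158),(.45,.10,.23,170),(.47,-.05,.23,180),(.52,-.17,.22,180)])
E
```

```text
[-0.001,0.001,-0.216] -0
[-0.062,-0.152,-0.216] -12
[-0.138,-0.283,-0.217] -22
[-0.230,-0.375,-0.207] -22
```

move_arm:
  plan:
    - {"hand": 0,"translation": [0.002,0.003,0],"turn": 0}
    - {"hand": 0,"translation": [0.004,0.004,-0.02],"turn": 0}
    - {"hand": 0,"translation": [0.004,0.004,-0.07],"turn": 0}
    - {"hand": 0,"translation": [0.004,0.004,-0.12],"turn": 0}
    - {"hand": 0,"translation": [0.0,0.0,-0.17],"turn": 0}
    - {"hand": 0,"translation": [0.0,0.0,-0.215],"turn": 0}
    - {"hand": 0,"translation": [0.0,0.0,-0.215],"turn": 0}
    - {"hand": 0,"translation": [-0.02,-0.05,-0.215],"turn": -4}
    - {"hand": 0,"translation": [-0.04,-0.1,-0.215],"turn": -8}
    - {"hand": 0,"translation": [-0.062,-0.152,-0.215],"turn": -12}
    - {"hand": 0,"translation": [-0.09,-0.2,-0.215],"turn": -16}
    - {"hand": 0,"translation": [-0.115,-0.245,-0.215],"turn": -20}
    - {"hand": 0,"translation": [-0.138,-0.283,-0.215],"turn": -22}
    - {"hand": 0.06,"translation": [-0.17,-0.315,-0.21],"turn": -22}
    - {"hand": 0.06,"translation": [-0.2,-0.345,-0.207],"turn": -22}
    - {"hand": 0.06,"translation": [-0.23,-0.375,-0.207],"turn": -22}
    - {"hand": 0.06,"translation": [-0.23,-0.375,-0.207],"turn": -22}

```text
clock: 17.38
tcp_pos: [0.52, -0.1725, 0.2177]
ee_rot: [3.138, 0.003, 3.131]
wrist_force: [-0.3, 1.0, 0.5]
finger_gap: 0.0599
```

```bash
python3 - <<'E'
from h import *
s=r.get_state(); print(s['tcp_pos'],s['ee_rot'],s['finger_gap'])
c,im,d=shot('scene','s7.png'); blades(im,c)
c,im,d=shot('wrist','w9.png'); save('w9',im,d); P=cloud(c,d)
print('marker pred',proj(c,[*(O),.13]),'jamb',proj(c,[*(O-yv*.15),0]))
E
```

```text
[ 0.51999988 -0.17254434  0.21771993] [3.13809597e+00 2.86289874e-03 3.13139071e+00] 0.059906356802107416
z 0.128 pointer,marker cy mm [np.float64(2.5), np.float64(2.5), np.float64(3.2), np.float64(3.4), np.float64(3.4)] diff -0.8333333333333335
z 0.134 pointer,marker cy mm [np.float64(0.1), np.float64(-0.1), np.float64(0.6), np.float64(0.7), np.float64(0.7)] diff -0.6666666666666666
marker pred [290.56439165 329.31179348] jamb [185.39800355 270.0675328 ]
```

View pics/w9.png

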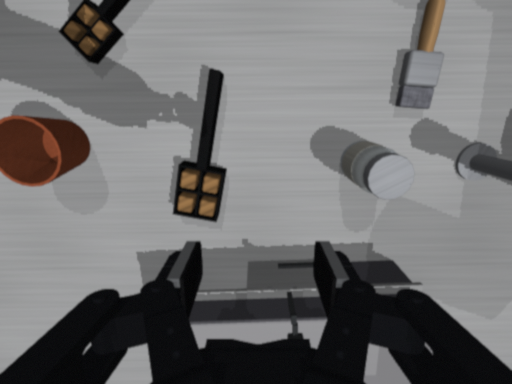

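The wrist view shows the pointer and marker in line at (291–296,293–335). The larger tray is at (200,190) with its handle end at (215,70). The opening runs along row ~266, from about column 185 to the shutter's edge at column 278. Next come the numbers for the tray and port.

```bash
python3 - <<'E'
from h import *
z=np.load('pics/w9.npz'); im,d=z['im'],z['d']; c=cam('wrist')
g=im.max(-1).astype(int)
ch=lambda p:np.array([(p[:2]-O)@xv,(p[:2]-O)@yv]).round(4)
for v in range(288,334,3):
    row=g[v,280:306]; w=np.clip(row.max()-40-row,0,None); u=(w*np.arange(280,306)).sum()/max(w.sum(),1); print(v,round(u,1),row.min(),ch(plane(c,u,v,.132)),end=' | ')
print()
# tray
v,u=np.mgrid[:384,:512]; m=((g<45)|((im[...,0].astype(int)>im[...,2]+30)))&(u>165)&(u<235)&(v>60)&(v<228)
n,l,s,ce=cv2.connectedComponentsWithStats(m.astype(np.uint8)); k=1+s[1:,4].argmax(); print(s[k])
m=(l==k)
bx=m&(v>158); q=np.argwhere(bx)[:,::-1].astype(np.float32); rc=cv2.minAreaRect(cv2.convexHull(q)); B=cv2.boxPoints(rc); W=np.array([plane(c,*b,.03)[:2] for b in B]); print('box',rc,W.round(4).tolist(),[round(float(np.linalg.norm(W[i]-W[i-1])),4) for i in range(4)],'centre',W.mean(0).round(4))
pl=bx&(im[...,0].astype(int)>im[...,2]+30); pc=np.argwhere(pl)[:,::-1].mean(0); print('plug c',plane(c,*pc,.034)[:2].round(4))
pts=[]
for vv in range(74,156,4):
    uu=np.where(m[vv])[0]
    if len(uu): pts.append(plane(c,uu.mean(),vv,.03)[:2])
pts=np.array(pts,np.float32); L=cv2.fitLine(pts,cv2.DIST_HUBER,0,.01,.01).ravel(); print('handle yaw',np.degrees(np.arctan2(L[1],L[0])),'pts',pts[0],pts[-1])
print('handle end',plane(c,215.5,69,.0365)[:2])
# chamber foot / port
print('shutter edge foot',ch(plane(c,278,266,.002)),'far corner',ch(plane(c,420,284,.0)))
im2=im[255:300,130:440]; 
E
```

```text
288 0.0 77 [-0.0657 -0.3087] | 291 0.0 86 [-0.062  -0.3098] | 294 289.1 26 [-0.0487 -0.001 ] | 297 289.6 27 [-0.0449 -0.0005] | 300 0.0 27 [-0.0507 -0.3132] | 303 0.0 26 [-0.0469 -0.3144] | 306 0.0 26 [-0.043  -0.3155] | 309 0.0 27 [-0.0391 -0.3167] | 312 0.0 26 [-0.0352 -0.3179] | 315 0.0 32 [-0.0313 -0.319 ] | 318 0.0 51 [-0.0273 -0.3202] | 321 293.3 55 [-0.0131  0.0039] | 324 294.5 44 [-0.0089  0.0053] | 327 294.6 55 [-0.0048  0.0055] | 330 294.6 54 [-0.0006  0.0056] | 333 295.0 47 [0.0036 0.0061] | 
[ 174   70   52  151 3487]
box ((198.67567443847656, 187.44595336914062), (46.19611358642578, 59.51243209838867), 9.462322235107422) [[0.5804, -0.2865], [0.5007, -0.2662], [0.5109, -0.2087], [0.5921, -0.2253]] [0.0623, 0.0822, 0.0584, 0.0828] centre [ 0.546  -0.2467]
plug c [ 0.5506 -0.2474]
handle yaw -11.802836 pts [ 0.40661788 -0.21723244] [ 0.5005677 -0.2366919]
handle end [ 0.4019272  -0.21612313]
shutter edge foot [-0.0039 -0.0037] far corner [0.037  0.2242]
```

```bash
python3 - <<'E'
from h import *
tool_rows([(.418,-.220,.2,168),(.418,-.220,.06,168)])
E
```

```text
[0.101,-0.051,0.018] 12
[0.101,-0.052,0.158] 12
```

move_arm:
  plan:
    - {"hand": 0.06,"translation": [0.04,-0.02,0.01],"turn": 5}
    - {"hand": 0.06,"translation": [0.08,-0.04,0.02],"turn": 10}
    - {"hand": 0.06,"translation": [0.101,-0.051,0.04],"turn": 12}
    - {"hand": 0.06,"translation": [0.101,-0.051,0.08],"turn": 12}
    - {"hand": 0.06,"translation": [0.101,-0.051,0.12],"turn": 12}
    - {"hand": 0.06,"translation": [0.101,-0.051,0.155],"turn": 12}
    - {"hand": 0.06,"translation": [0.101,-0.051,0.155],"turn": 12}

```text
clock: 18.35
tcp_pos: [0.4149, -0.2165, 0.0594]
ee_rot: [3.134, -0.006, 2.925]
wrist_force: [-0.2, 0.1, 0.0]
finger_gap: 0.0598
```

```bash
python3 - <<'E'
from h import *
s=r.get_state(); print(s['tcp_pos'],s['ee_rot'],s['finger_gap'],s['wrist_force'])
c,im,d=shot('wrist','w10.png'); save('w10',im,d); P=cloud(c,d)
for p in [(.402,-.2165,.0365),(.4175,-.220,.0365),(.515,-.240,.0365)]: print(proj(c,p))
T=s['tcp_pos']; rel=P-T
print('tip z', [round(float(np.nanmin(P[...,2][(d>0)&(d<.22)&(np.abs(np.arange(512)[None,:]-k)<25)])),3) for k in (150,200,320,360)])
m=(im.max(-1)<45); 
for v in range(150,330,12):
    u=np.where(m[v])[0]; runs=np.split(u,np.where(np.diff(u)>1)[0]+1) if len(u) else []
    print(v,[(int(a[0]),int(a[-1])) for a in runs if len(a)>4])
E
```

```text
[ 0.41493204 -0.21653097  0.05944229] [ 3.13382231 -0.00566501  2.92542414] 0.05980372407671568 [-0.17373326  0.05280016  0.00039177]
[253.46807689 198.97039742]
[253.40975933 219.16431646]
[255.40445006 327.97846187]
tip z [-0.003, -0.003, -0.003, -0.003]
150 [(33, 37), (55, 88)]
162 [(27, 32), (55, 101)]
174 [(21, 25), (44, 59), (84, 101)]
186 [(15, 19), (43, 59), (64, 68), (77, 94)]
198 [(28, 46), (70, 87), (243, 259)]
210 [(50, 56), (63, 79), (243, 259)]
222 [(244, 259)]
234 [(244, 260)]
246 [(194, 200), (244, 260), (316, 321)]
258 [(169, 177), (188, 200), (245, 260), (315, 327), (338, 346)]
270 [(162, 170), (183, 201), (245, 260), (314, 332), (345, 353)]
282 [(150, 171), (180, 199), (245, 260), (316, 335), (344, 364)]
294 [(91, 117), (138, 195), (245, 260), (320, 377), (398, 424)]
306 [(74, 191), (227, 283), (324, 438)]
318 [(61, 187), (222, 285), (328, 452)]
```

View pics/w10.png

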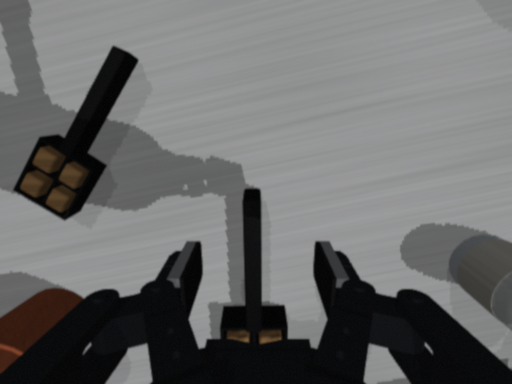

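Last looks: the handle runs from (251,188) down to the box at row 305, centred at column 252, between the open pads at columns 200 and 315. The small look-alike is far off at (65,180). Now the correction.

```bash
python3 - <<'E'
from h import *
s=r.get_state(); c=cam('wrist'); Rt=Rm(s['ee_rot'])
a=plane(c,251,189,.0365); b=plane(c,252.5,290,.0365); print(a,b,np.degrees(np.arctan2(*(b-a)[[1,0]])))
e=(b-a)/np.linalg.norm(b-a); g=a+e*.018; yaw=np.degrees(np.arctan2(e[1],e[0]))+180; print(g,yaw)
tool_rows([(g[0],g[1],.0,yaw),(g[0],g[1],-.028,yaw)])
E
```

```text
[ 0.39681111 -0.21805384  0.0365    ] [ 0.4813848  -0.23588551  0.0365    ] -11.905962383053263
[ 0.41442388 -0.22176735  0.0365    ] 168.09403761694674
[0.001,-0.005,0.062] -0
[0.001,-0.005,0.090] -0
```

move_arm:
  plan:
    - {"hand": 0.06,"translation": [0.0,-0.005,0.0],"turn": 0}
    - {"hand": 0.06,"translation": [0.0,-0.005,0.03],"turn": 0}
    - {"hand": 0.06,"translation": [0.0,-0.005,0.055],"turn": 0}
    - {"hand": 0.06,"translation": [0.0,-0.005,0.07],"turn": 0}
    - {"hand": 0.06,"translation": [0.0,-0.005,0.075],"turn": 0}
    - {"hand": 0.06,"translation": [0.0,-0.005,0.075],"turn": 0}

```text
clock: 19.15
tcp_pos: [0.4164, -0.2226, -0.0128]
ee_rot: [3.135, -0.001, 2.925]
wrist_force: [-0.4, -0.7, -0.6]
finger_gap: 0.0601
```

```bash
python3 - <<'E'
from h import *
s=r.get_state(); T=s['tcp_pos']; print(T,s['ee_rot'],s['finger_gap'],s['wrist_force'],s['joints'].round(2))
c,im,d=shot('wrist','w11.png'); save('w11',im,d); P=cloud(c,d)
for cc in (192,196,200,318,322): print(cc,[(v,P[v,cc].round(3).tolist()) for v in range(236,262,5)])
E
```

```text
[ 0.41637738 -0.22255963 -0.01284346] [ 3.13549264e+00 -7.66601182e-04  2.92535829e+00] 0.06013294697848257 [-0.4203148  -0.67248541 -0.55024701] [-0.55  0.12  2.21  0.01  0.82 -1.91]
192 [(236, [0.408, -0.263, -0.0]), (241, [0.399, -0.254, 0.029]), (246, [0.398, -0.252, 0.036]), (251, [0.398, -0.251, 0.041]), (256, [0.398, -0.25, 0.047]), (261, [0.4, -0.25, 0.047])]
196 [(236, [0.408, -0.26, 0.001]), (241, [0.399, -0.251, 0.03]), (246, [0.398, -0.25, 0.036]), (251, [0.4, -0.25, 0.039]), (256, [0.402, -0.25, 0.04]), (261, [0.405, -0.251, 0.04])]
200 [(236, [0.409, -0.258, 0.001]), (241, [0.412, -0.259, -0.001]), (246, [0.403, -0.251, 0.028]), (251, [0.404, -0.251, 0.03]), (256, [0.407, -0.251, 0.031]), (261, [0.409, -0.252, 0.031])]
318 [(236, [0.425, -0.186, 0.0]), (241, [0.413, -0.19, 0.029]), (246, [0.411, -0.191, 0.037]), (251, [0.414, -0.192, 0.036]), (256, [0.416, -0.192, 0.038]), (261, [0.418, -0.193, 0.039])]
322 [(236, [0.426, -0.183, -0.0]), (241, [0.412, -0.188, 0.03]), (246, [0.412, -0.189, 0.036]), (251, [0.412, -0.19, 0.041]), (256, [0.412, -0.191, 0.046]), (261, [0.414, -0.192, 0.046])]
```

move_arm:
  plan:
    - {"hand": 0.06,"translation": [0.0,0.0,0.008],"turn": 0}
    - {"hand": 0.06,"translation": [0.0,0.0,0.014],"turn": 0}
    - {"hand": 0.06,"translation": [0.0,0.0,0.014],"turn": 0}
    - {"hand": 0.0,"translation": [0.0,0.0,0.014],"turn": 0}
    - {"hand": 0.0,"translation": [0.0,0.0,0.014],"turn": 0}
    - {"hand": 0.0,"translation": [0.0,0.0,0.014],"turn": 0}
    - {"hand": 0.0,"translation": [0.0,0.0,0.014],"turn": 0}
    - {"hand": 0.0,"translation": [0.0,0.0,0.014],"turn": 0}
  newtons: 35

```text
clock: 20.2
tcp_pos: [0.4168, -0.2227, -0.0265]
ee_rot: [3.136, 0.0, 2.925]
wrist_force: [0.5, 0.7, 0.2]
finger_gap: 0.0133
```

```bash
python3 - <<'E'
from h import *
s=r.get_state(); T=s['tcp_pos']; print(T,s['finger_gap'],s['wrist_force'])
c,im,d=shot('scene','s8.png'); save('s8',im,d); v,u=np.mgrid[:384,:512]
pl=(im[...,0].astype(int)>im[...,2]+25)&(u>195)&(u<245)&(v>230)&(v<285); cp=np.argwhere(pl).mean(0)[::-1]; p=plane(c,*cp,.034)
print('scene plug',p,'ch',((p[:2]-O)@xv).round(4),((p[:2]-O)@yv).round(4)); blades(im,c)
E
```

```text
[ 0.41676329 -0.22271254 -0.02646796] 0.01332610569248737 [0.51580457 0.66694246 0.21896124]
scene plug [ 0.55634902 -0.25401612  0.034     ] ch -0.1307 -0.1174
z 0.128 pointer,marker cy mm [np.float64(2.4), np.float64(2.4), np.float64(3.2), np.float64(3.4), np.float64(3.4)] diff -0.9333333333333336
z 0.134 pointer,marker cy mm [np.float64(0.1), np.float64(-0.2), np.float64(0.5), np.float64(0.6), np.float64(0.7)] diff -0.65
```

```bash
cat >> h.py <<'E'
BIAS=np.array([-.0055,.004]); LT=.1368
def tooltgt(cx,cy,z=-.0265,yaw=181.1):
    p=O+cx*xv+cy*yv+BIAS-LT*xv; return (p[0],p[1],z,yaw)
E
python3 - <<'E'
from h import *
tool_rows([tooltgt(-.12,-.104),tooltgt(-.10,-.104)])
E
```

```text
[-0.011,-0.014,-0.000] -13
[-0.030,-0.010,-0.000] -13
```

move_arm:
  plan:
    - {"hand": 0.0,"translation": [-0.002,-0.003,0],"turn": -2}
    - {"hand": 0.0,"translation": [-0.005,-0.006,0],"turn": -4}
    - {"hand": 0.0,"translation": [-0.008,-0.009,0],"turn": -7}
    - {"hand": 0.0,"translation": [-0.011,-0.012,0],"turn": -10}
    - {"hand": 0.0,"translation": [-0.014,-0.013,0],"turn": -13}
    - {"hand": 0.0,"translation": [-0.018,-0.012,0],"turn": -13}
    - {"hand": 0.0,"translation": [-0.024,-0.011,0],"turn": -13}
    - {"hand": 0.0,"translation": [-0.03,-0.01,0],"turn": -13}
    - {"hand": 0.0,"translation": [-0.03,-0.01,0],"turn": -13}
    - {"hand": 0.0,"translation": [-0.03,-0.01,0],"turn": -13}

```text
clock: 21.5
tcp_pos: [0.4443, -0.2389, -0.0265]
ee_rot: [3.136, 0.002, -3.131]
wrist_force: [0.1, -0.3, -0.5]
finger_gap: 0.0137
```

```bash
cat >> h.py <<'E'
def tray(im,c,u0=185,u1=300,v0=215,v1=300,dark=50):
    v,u=np.mgrid[:384,:512]; R_=(u>u0)&(u<u1)&(v>v0)&(v<v1)
    pl=R_&(im[...,0].astype(int)>im[...,2]+25); n,l,s,ce=cv2.connectedComponentsWithStats(cv2.dilate(pl.astype(np.uint8),np.ones((5,5))))
    cp=np.argwhere(pl).mean(0)[::-1]; p=plane(c,*cp,.034)[:2]-O
    q=np.argwhere(pl)[:,::-1].astype(np.float32); W=np.array([plane(c,a,b,.034)[:2] for a,b in q])
    rc=cv2.minAreaRect((W*1000).astype(np.float32))
    print('plugs n',len(q),'cx %.4f cy %.4f'%(p@xv,p@yv),'rect mm',np.round(rc[1],1),'ang',round(rc[2],1))
E
python3 - <<'E'
from h import *
s=r.get_state(); print(s['tcp_pos'],s['ee_rot'],s['finger_gap'],s['wrist_force'])
c,im,d=shot('scene','s9.png'); tray(im,c); blades(im,c)
z0=np.load('pics/scene0.npz')['im']
cv2.imwrite('pics/c9.png',cv2.resize(im[170:320,150:330],None,fx=4,fy=4,interpolation=cv2.INTER_CUBIC)[:,:,::-1])
E
```

```text
[ 0.44431675 -0.23890182 -0.02652509] [ 3.13612561e+00  1.93358785e-03 -3.13086575e+00] 0.013650325843124334 [ 0.10137632 -0.29428444 -0.48010806]
plugs n 352 cx -0.0994 cy -0.1024 rect mm [57.6 50.3] ang 0.8
z 0.128 pointer,marker cy mm [np.float64(2.5), np.float64(2.4), np.float64(3.3), np.float64(3.4), np.float64(3.4)] diff -0.9166666666666665
z 0.134 pointer,marker cy mm [np.float64(0.1), np.float64(-0.2), np.float64(0.6), np.float64(0.7), np.float64(0.7)] diff -0.7166666666666667
```

View pics/c9.png

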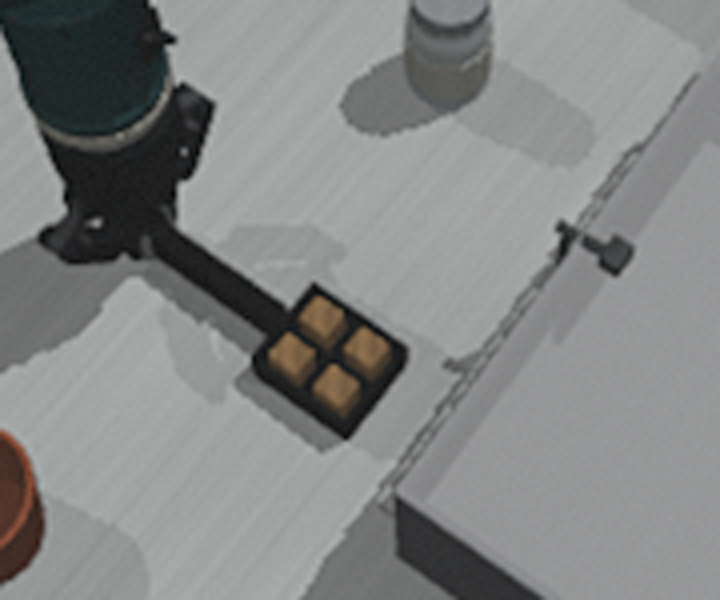

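The tray is square to the opening, box at about (232,261). The pointer and marker are in line at (292–305,228–234), and the shutter's leading lug is at (264,261). I'll check the lateral clearance and compute the insertion.

```bash
python3 - <<'E'
from h import *
c=cam('scene')
for z in (.0,.03,.07): 
    for p in [(263.75,261.25),(245.5,293.5)]: q=plane(c,*p,z)[:2]-O; print(z,p,(q@xv).round(4),(q@yv).round(4))
tool_rows([tooltgt(-.05,-.105),tooltgt(-.02,-.105),tooltgt(.055,-.105)])
E
```

```text
0.0 (263.75, 261.25) -0.0417 -0.055
0.0 (245.5, 293.5) -0.0304 -0.1437
0.03 (263.75, 261.25) -0.0356 -0.0646
0.03 (245.5, 293.5) -0.0247 -0.1506
0.07 (263.75, 261.25) -0.0274 -0.0775
0.07 (245.5, 293.5) -0.017 -0.1598
[-0.050,-0.000,0.000] -0
[-0.080,-0.000,0.000] -0
[-0.155,0.001,0.000] -0
```

```bash
python3 - <<'E'
from h import *
z=np.load('pics/w9.npz'); im,d=z['im'],z['d']
m=camera_model('wrist'); H=np.array(m['hand_eye']); Rt=Rm([3.13809597,2.86289874e-03,3.13139071]); K=np.array(m['intrinsics'])
c=(K,Rt@H[:3,:3],Rt@H[:3,3]+np.array([.52,-.1725,.2177])); P=cloud(c,d); Q=P[...,:2]-O-BIAS
for v in (240,256,262,266,270,276,282,288):
    print(v,[(u,*(int(round(1000*t)) for t in (Q[v,u]@xv,Q[v,u]@yv,P[v,u,2])),int(im[v,u].max())) for u in range(206,312,8)])
E
```

```text
240 [(206, -45, -120, -1, 156), (214, -45, -107, 0, 155), (222, -44, -95, 0, 155), (230, -44, -83, 0, 154), (238, -44, -71, 0, 153), (246, -43, -59, 1, 106), (254, -43, -47, 0, 153), (262, -42, -35, 0, 154), (270, -42, -23, 1, 154), (278, -42, -11, 1, 156), (286, -41, 2, 0, 157), (294, -41, 14, 0, 158), (302, -41, 26, 0, 160), (310, -40, 38, 0, 161)]
256 [(206, -18, -122, 0, 108), (214, -17, -109, 0, 109), (222, -16, -97, -1, 109), (230, -16, -85, -1, 108), (238, -16, -72, 0, 108), (246, -16, -60, 0, 108), (254, -15, -48, -1, 107), (262, -15, -35, 0, 107), (270, -14, -23, -1, 106), (278, -14, -11, 0, 106), (286, -14, 2, 0, 107), (294, -13, 14, -2, 108), (302, -13, 26, 0, 108), (310, -12, 39, -1, 109)]
262 [(206, -7, -123, 0, 106), (214, -7, -110, -1, 107), (222, -239, -38, 395, 107), (230, -6, -85, 0, 106), (238, -5, -73, -1, 108), (246, -5, -61, 0, 106), (254, -9, -48, 6, 75), (262, -9, -36, 7, 74), (270, -8, -23, 7, 72), (278, -9, -11, 9, 65), (286, -9, 1, 10, 61), (294, -10, 13, 11, 60), (302, -10, 25, 12, 52), (310, -14, 35, 20, 46)]
266 [(206, 0, -123, 0, 106), (214, 1, -111, -1
[... 963 characters left out ...]
0, 48, 74)]
282 [(206, 29, -126, 0, 105), (214, 29, -113, -1, 106), (222, 29, -100, 0, 107), (230, 30, -87, -1, 107), (238, 30, -75, 0, 107), (246, 31, -62, -1, 98), (254, -9, -47, 58, 74), (262, -9, -37, 59, 74), (270, -9, -26, 59, 74), (278, -9, -15, 61, 73), (286, -9, -4, 61, 73), (294, -9, 6, 61, 72), (302, -8, 17, 61, 72), (310, -9, 28, 62, 73)]
288 [(206, 39, -126, 1, 105), (214, 41, -114, -1, 103), (222, 41, -101, 0, 101), (230, 41, -88, 0, 99), (238, 42, -75, -1, 93), (246, -8, -58, 70, 78), (254, -12, -47, 77, 73), (262, -12, -37, 77, 76), (270, -13, -27, 78, 76), (278, -13, -16, 79, 77), (286, -12, -6, 79, 79), (294, -13, 4, 79, 81), (302, -13, 14, 80, 97), (310, -12, 25, 80, 108)]
```

Wrist depth confirms the opening is clear, with the shutter edge at chamber y ≈ −55 mm and the floor visible inside. The tray, centred at −104, has about 15 mm on each side. Inserting.

move_arm:
  plan:
    - {"hand": 0.0,"translation": [-0.01,0,0],"turn": 0}
    - {"hand": 0.0,"translation": [-0.02,0,0],"turn": 0}
    - {"hand": 0.0,"translation": [-0.03,0,0],"turn": 0}
    - {"hand": 0.0,"translation": [-0.04,0,0],"turn": 0}
    - {"hand": 0.0,"translation": [-0.05,0,0],"turn": 0}
    - {"hand": 0.0,"translation": [-0.055,0,0],"turn": 0}
    - {"hand": 0.0,"translation": [-0.055,0,0],"turn": 0}
    - {"hand": 0.0,"translation": [-0.055,0,0],"turn": 0}

```text
clock: 22.55
tcp_pos: [0.4991, -0.2383, -0.0265]
ee_rot: [3.136, 0.002, -3.131]
wrist_force: [0.1, 0.5, -0.6]
finger_gap: 0.0136
```

```bash
python3 - <<'E'
from h import *
s=r.get_state(); print(s['tcp_pos'],s['ee_rot'],s['finger_gap'],s['wrist_force'])
c,im,d=shot('scene','s10.png'); tray(im,c); blades(im,c)
tool_rows([tooltgt(-.02,-.104),tooltgt(.055,-.104)])
E
```

```text
[ 0.49907427 -0.23826668 -0.02646801] [ 3.13605137e+00  1.80171986e-03 -3.13091745e+00] 0.01357187204239782 [ 0.12167268  0.49376488 -0.5513327 ]
plugs n 289 cx -0.0509 cy -0.1029 rect mm [47.6 50.4] ang 0.5
z 0.128 pointer,marker cy mm [np.float64(2.4), np.float64(2.5), np.float64(3.2), np.float64(3.4), np.float64(3.4)] diff -0.8833333333333333
z 0.134 pointer,marker cy mm [np.float64(-0.0), np.float64(-0.2), np.float64(0.6), np.float64(0.6), np.float64(0.7)] diff -0.7333333333333333
[-0.025,0.001,0.000] -0
[-0.100,0.002,0.000] -0
```

move_arm:
  plan:
    - {"hand": 0.0,"translation": [-0.01,0,0],"turn": 0}
    - {"hand": 0.0,"translation": [-0.02,0,0],"turn": 0}
    - {"hand": 0.0,"translation": [-0.03,0,0],"turn": 0}
    - {"hand": 0.0,"translation": [-0.04,0,0],"turn": 0}
    - {"hand": 0.0,"translation": [-0.05,0.001,0],"turn": 0}
    - {"hand": 0.0,"translation": [-0.06,0.001,0],"turn": 0}
    - {"hand": 0.0,"translation": [-0.07,0.001,0],"turn": 0}
    - {"hand": 0.0,"translation": [-0.08,0.001,0],"turn": 0}
    - {"hand": 0.0,"translation": [-0.09,0.001,0],"turn": 0}
    - {"hand": 0.0,"translation": [-0.099,0.001,0],"turn": 0}
    - {"hand": 0.0,"translation": [-0.099,0.001,0],"turn": 0}
    - {"hand": 0.0,"translation": [-0.099,0.001,0],"turn": 0}

```text
clock: 24.1
tcp_pos: [0.5979, -0.2362, -0.0263]
ee_rot: [3.136, 0.002, -3.131]
wrist_force: [-0.9, -0.1, -1.4]
finger_gap: 0.013
```

```bash
python3 - <<'E'
from h import *
s=r.get_state(); print(s['tcp_pos'],s['ee_rot'],s['finger_gap'],s['wrist_force'])
c,im,d=shot('scene','s11.png'); tray(im,c); blades(im,c)
c,im,d=shot('wrist','w12.png'); save('w12',im,d); P=cloud(c,d); Q=P[...,:2]-O-BIAS
for u in (240,250,262,275): print(u,[(v,*(int(round(1000*t)) for t in (Q[v,u]@xv,Q[v,u]@yv,P[v,u,2])),int(im[v,u].max())) for v in range(190,240,6)])
E
```

```text
[ 0.59785526 -0.23618926 -0.02634109] [ 3.13599146e+00  1.59065836e-03 -3.13093603e+00] 0.012992738211791933 [-0.88602151 -0.138152   -1.36644391]h.py:67: RuntimeWarning: Mean of empty slice.
  cp=np.argwhere(pl).mean(0)[::-1]; p=plane(c,*cp,.034)[:2]-O
  ret = um.true_divide(
Traceback (most recent call last):
  File "h.py", line 69, in tray
    rc=cv2.minAreaRect((W*1000).astype(np.float32))
cv2.error: OpenCV(4.12.0) /io/opencv/modules/imgproc/src/convhull.cpp:143: error: (-215:Assertion failed) total >= 0 && (depth == CV_32F || depth == CV_32S) in function 'convexHull'
```

```bash
python3 - <<'E'
from h import *
s=r.get_state(); q=s['tcp_pos'][:2]-O-BIAS; print('tool ch',q@xv,q@yv,'=> tray cx',q@xv+LT)
c,im,d=shot('scene','s11.png'); blades(im,c)
c,im,d=shot('wrist','w12.png'); save('w12',im,d); P=cloud(c,d); Q=P[...,:2]-O-BIAS
cx=Q@xv; cy=Q@yv; z=P[...,2]
m=(d>0)&(z>.028)&(z<.042)&(im.max(-1)<60)&(cx<-.06)&(abs(cy+.104)<.02)
print(m.sum(), cx[m].min() if m.any() else None, np.percentile(cx[m],[2,50]) if m.any() else '', cy[m].mean() if m.any() else '')
E
```

```text
tool ch -0.08352452837333474 -0.10446806402975853 => tray cx 0.053275471626665266
z 0.128 pointer,marker cy mm [np.float64(2.4), np.float64(2.4), np.float64(3.2), np.float64(3.5), np.float64(3.4)] diff -0.9666666666666668
z 0.134 pointer,marker cy mm [np.float64(0.1), np.float64(-0.2), np.float64(0.6), np.float64(0.7), np.float64(0.7)] diff -0.7166666666666667
3126 -0.10005526157278552 [-0.09923803 -0.08962506] -0.1045082278207863
```

move_arm:
  plan:
    - {"hand": 0.03,"translation": [0,0,0],"turn": 0}
    - {"hand": 0.05,"translation": [0,0,0],"turn": 0}
    - {"hand": 0.05,"translation": [0,0,0],"turn": 0}
    - {"hand": 0.05,"translation": [0,0,0],"turn": 0}
    - {"hand": 0.05,"translation": [0,0,0],"turn": 0}
    - {"hand": 0.05,"translation": [0,0,-0.02],"turn": 0}
    - {"hand": 0.05,"translation": [0,0,-0.05],"turn": 0}
    - {"hand": 0.05,"translation": [0.02,0,-0.09],"turn": 0}
    - {"hand": 0.05,"translation": [0.05,0,-0.13],"turn": 0}
    - {"hand": 0.05,"translation": [0.08,0,-0.17],"turn": 0}
    - {"hand": 0.05,"translation": [0.08,0,-0.2],"turn": 0}
    - {"hand": 0.05,"translation": [0.08,0,-0.2],"turn": 0}
    - {"hand": 0.05,"translation": [0.08,0,-0.2],"turn": 0}
    - {"hand": 0.05,"translation": [0.08,0,-0.2],"turn": 0}

```text
clock: 26.0
tcp_pos: [0.5165, -0.2376, 0.172]
ee_rot: [3.135, -0.001, -3.131]
wrist_force: [0.2, -1.5, -0.7]
finger_gap: 0.0498
```

```bash
python3 - <<'E'
from h import *
s=r.get_state(); print(s['tcp_pos'],s['finger_gap'],s['wrist_force'],np.abs(s['joint_vel']).max())
c,im,d=shot('scene','s12.png'); blades(im,c)
a=np.load('pics/scene0.npz')['im']
for n,(u0,u1,v0,v1) in dict(jar=(245,280,155,200),pot=(115,165,270,320),brush=(215,262,130,165)).items():
    print(n,'changed px',int((np.abs(im[v0:v1,u0:u1].astype(int)-a[v0:v1,u0:u1]).max(-1)>40).sum()))
c,im,d=shot('wrist','w13.png'); P=cloud(c,d); Q=P[...,:2]-O-BIAS; cx=Q@xv; cy=Q@yv; z=P[...,2]
m=(d>0)&(z>.028)&(z<.045)&(im.max(-1)<60)&(cx<-.02)&(cx>-.13)&(abs(cy+.104)<.03)
print(m.sum(),'handle end cx',np.percentile(cx[m],1),'z',np.median(z[m]))
L=cv2.fitLine(np.c_[cx[m],cy[m]].astype(np.float32),cv2.DIST_HUBER,0,.01,.01).ravel(); print('yaw in chamber',np.degrees(np.arctan(L[1]/L[0])),'cy',L[3])
E
```

```text
[ 0.51647085 -0.23758263  0.17200415] 0.04982205203592443 [ 0.2020639  -1.51191593 -0.7175166 ] 0.00613394958752454
z 0.128 pointer,marker cy mm [np.float64(2.4), np.float64(2.5), np.float64(3.1), np.float64(3.3), np.float64(3.3)] diff -0.7833333333333328
z 0.134 pointer,marker cy mm [np.float64(-0.1), np.float64(-0.2), np.float64(0.5), np.float64(0.5), np.float64(0.5)] diff -0.65
jar changed px 0
pot changed px 11
brush changed px 77
654 handle end cx -0.09909234339860165 z 0.03621574056746932
yaw in chamber -0.42326465 cy -0.10444655
```

```bash
python3 - <<'E'
from h import *
print(ticket.close_job())
E
```

```text
the job is handed in; nothing more can be done
None
```

I turned the wheel counter-clockwise in three pushes on its spokes, keeping the gripper on the side away from the pipe. That brought the pointer to the marker. I then gripped the larger tray by its handle, slid it flat through the opening, let go, backed off and handed the job in at about 26 s of the allowed 72 s.

**Last checks before hand-in:**
- **Pointer:** 0.7–0.8 mm short of the marker in the scene camera, assuming both blades are at the same height (limit 4 mm).
- **Tray:** handle end about 99 mm outside the front wall. That puts the rear corners of the box about 21 mm past the outer face, where 6 mm is needed. The handle top is at 36 mm, so the tray lies flat, and it is square to the port within 0.5°. The roof hid the box from the scene camera, so its position is inferred from the handle.
- **Contacts:** every wrist force I read was small, at most about 6 N (a spoke push). I saw no sign of touching the pipe, propagator or shutter, but I only read forces at the end of each move.

**What failed or disagreed:**
- **Finger length:** the fingers really end about 40 mm above the stated TCP. My first two passes went over the spokes without turning the wheel. Both the wrist and side cameras showed the offset, and I worked with it from then on.
- **Cameras:** the scene and wrist cameras disagreed by about 5 mm in x and 4 mm in y. I corrected for this.
- **Bystanders:** the jar's pixels did not change. The pot's changed by 11 and the brush's by 77. I took these as arm shadow or occlusion, but did not confirm that the brush stayed put.

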